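# Pack two layers of jars and close the cradle with the handwheel

## Task

Open the packing cradle by turning its handwheel until the red pointer on the rim is at the white mark, then stand the three black jars in a row on the bed's ring marks, lay the pink separator board flat and centred along the row on top of them, and stand every amber jar there is upright on a ring mark of the board, one to a ring. Once the pack is built, turn the handwheel until the pointer is at the green mark so that the orange stop arm closes off the end of the row, leaving everything standing and the other things on the bench where they are.

Things in the scene. Friction and masses are not known exactly. Their poses are not given: they have to be found in the camera images.
- wheel (a joint): angle (rad) of the cradle's black handwheel, vertical axis, growing counter-clockwise from above, range 0 to 2.4. Red pointer on its rim at the white mark (open) = 0.5, at the green mark (closed) = 1.9; both marks are on the far side of the grey head under the wheel. Friction about 0.1 N m; it stays where left. It carries the orange stop arm
- wheel_axis (a point): fixed point on the wheel's axis, 58 mm above the table, the height to grip its bar; axes as bed_mid. Wheel disc 96 mm across, top 38 mm above the table; upright grip bar across it through the axis: 82 mm long, 14 mm wide, 38 to 68 mm above the table, lying along the line to the pointer. Bearing of the pointer from this point's x towards y = wheel value - 1.2 rad
- wheel_pointer (a point): tip of the red pointer on the wheel's rim, 58 mm from the axis, 33 mm above the table; turns with the wheel, x points outwards. The 9 mm wide white and green marks are at about the same radius on the head's far side, seen from above and from beyond the wheel
- bed_mid (a point): centre of the cradle's aluminium bed, on its top face, 20 mm above the table; fixed. z up, y along the row towards the orange end fence, x across it, away from the robot. Bed 100 mm wide; three blue ring marks at y = -52, 0, +52 mm. Fence 50 mm above the table, inner face at y = +90 mm. Wheel axis at y = -215 mm
- stop_pad (a point): middle of the upright orange pad (10 mm thick, 60 mm wide, 28 to 56 mm above the table) on the tip of the stop arm that turns with the wheel, 120 mm from its axis, x outwards: it points roughly along bed_mid x (away from the robot, clear of the bed) at the white mark, and stands across the -y end of the row, 90 mm from the middle of the bed, at the green mark
- black1_mid (a point): centre (half-way up) of a closed black plastic jar with a gold band, cylinder 46 mm across, 44 mm tall, about 0.1 kg, standing upright; z up its axis
- black2_mid (a point): centre (half-way up) of a closed black plastic jar with a gold band, cylinder 46 mm across, 44 mm tall, about 0.1 kg, standing upright; z up its axis
- black3_mid (a point): centre (half-way up) of a closed black plastic jar with a gold band, cylinder 46 mm across, 44 mm tall, about 0.1 kg, standing upright; z up its axis
- clear1_mid (a point): centre (half-way up) of a closed amber see-through jar with a yellow lid, cylinder 42 mm across, 36 mm tall, about 0.07 kg, standing upright; one to three of these are there (None from the start if absent)
- clear2_mid (a point): centre (half-way up) of a closed amber see-through jar with a yellow lid, cylinder 42 mm across, 36 mm tall, about 0.07 kg, standing upright; one to three of these are there (None from the start if absent)
- clear3_mid (a point): centre (half-way up) of a closed amber see-through jar with a yellow lid, cylinder 42 mm across, 36 mm tall, about 0.07 kg, standing upright; one to three of these are there (None from the start if absent)
- board_mid (a point): centre of the loose pink rigid separator board, 8 mm thick, 200 mm long (y), 150 mm wide (x), about 0.2 kg; z up. Two hand slots through it, 44 mm long (y), from 29 to 62 mm either side of the centre (x), leave a web 58 mm wide to grip across. White rings on top at y = -52, 0, 52 mm. It starts flat on a fixed block 36 mm high, 44 mm wide, 120 mm long, under the web
- tape_roll: loose tape roll lying flat, 84 mm across, 45 mm high, origin at its underside; bystander
- white_tin: loose white tin box 60 x 60 x 32 mm, origin at its underside; bystander
- bottle: loose green bottle 52 mm across, 120 mm tall, origin at its underside; bystander
- marker: loose blue marker pen 120 mm long lying on the table, 16 mm thick; bystander
- blue_lid: loose flat blue lid, 44 mm across, 12 mm high, origin at its underside; bystander
- stapler: loose red stapler, 34 x 100 x 36 mm, origin at its underside; bystander
Things that resemble listed ones, but are neither listed nor needed, are in the scene too. Leave any blue look-alike of the part that bears clear3_mid alone. What is shaped like the part that bears black2_mid but blue is not meant.

How it is judged:
By the outcome, as a careful person would: the job done as asked, in the order asked, and still so for the second after the job is handed in, with the robot touching nothing.
Of clear1, clear2, clear3 only 1 to 3 are there at a start; the rules pass over those that are not, and their reading is None.
At some moment in a run one of clear1, clear2, clear3 may be knocked a few centimetres aside while the robot is not near it.
It also fails if it takes over 210 s, if anything falls off the work surface, if the arm or the gripper's body presses on something with over 40 N, if the wrist force passes 120 N, or if a joint passes its speed limit or range.

## Robot

A 7-joint arm with a two-finger parallel gripper is mounted at the origin on the work surface. World frame = base frame: x ahead of the robot, y to its left, z up, the work surface at z = 0. Lengths are in m, angles in rad, forces in N, time in s.
With the tool pointing down it reaches from about 0.4 to 0.85 m from the base axis. Payload 10.4 kg.
Tool frame: the origin (TCP) lies on the mounting face of the last link; the fingertips stand 182 mm ahead of it and the grasp point (between the pads) lies bot.grasp_offset ahead of it (bot.grasp_offset is the distance from the TCP to the grasp point, in m); z points along the fingers, y is the line along which they close (so a half turn about z gives the same grasp; the last joint's range is limited). The gripper opens to 87 mm and grips with 3 to 60 N. Pads are 19 mm wide; open, the fingers measure 117 mm over their backs; the gripper's body (75 mm by 190 mm) begins 51 mm behind the grasp point.
Start: joints at [1.156, 0.332, -0.065, 1.46, 0.022, 1.35, -0.088], TCP at [0.239, -0.578, 0.405] pointing down, gripper open.
Joint ranges: [-2.6, 2.6], [-0.5, 2.12], [-1.47, 1.34], [0.16, 2.42], [-1.27, 4.41], [0.06, 2.06], [-2.6, 2.6]. Speed limits (rad/s): [2.22, 2.22, 2.79, 2.79, 3.14, 3.14, 3.14].

## Interface

Orientations are given as a unit quaternion [x, y, z, w].
In Python, from station import bot gives the robot as it stands.
- The arm moves only by the tool arm_command, never from a script. Its argument "deltas" is a list of rows, each a list of 7 numbers: the shift along the tool's x, y, z normalised to -1 to 1, where 1 is 500 mm, then the turn, a rotation vector about the tool's x, y, z normalised to -1 to 1, where 1 is 30 degrees, then the closure, from 0 (fully open) to 1 (shut). In form: [[tx, ty, tz, wx, wy, wz, gripper], ...]. A call has 1 to 8 rows; each row is the pose to reach, as a shift and turn from the pose commanded when the call began, along the tool's axes at that moment; what a row does not reach only later rows make up. A row lasts 1/12 s, in which the tool goes at most 41.7 mm and 7.16 degrees, less where a joint would pass 70% of its speed; a pose out of reach is approached as far as the arm can. A call with a number of a shift or a turn outside -1 to 1 is refused whole. A call with a gripper value outside its range is refused whole. The fingers move at their own pace and stop on an object; "newtons" is the grip in N (left out, the last holds). Time passes only in rows, so rows that repeat a pose let the fingers close. It gives the time, the measured TCP pose, the force, the opening and the grip force at its end, in the units of the state.
- bot.observe(): the state, without advancing time (a new reading comes with each control period).
- bot.grab_frame(name): name is "scene" or "side" or "wrist"; returns a dict with "color" (420x560x3 uint8, red, green, blue), "range_z" (420x560 float32, m along the optical axis (not along the pixel's ray), 0 where there is no reading), "intrinsics" (3x3 intrinsics, pixels), "dist_coeffs" ([k1, k2, p1, p2, k3] as OpenCV has them; the pictures are not rectified), "xyz" and "attitude" of the camera in the world; the wrist camera has in their place "T_tool_cam" (4x4, takes a point from camera to tool coordinates, whose origin is the TCP and whose axes are the flange's). Camera axes: x right, y up, looking along -z (the intrinsics and any distortion apply to the point x, -y, -z); pixel columns grow to the right and rows downward; lengths in m; the calibration is good to about 2 mm. A picture is of the moment at which its call begins: read the wrist's pose just before it.
- bot.hand_in(): hands the job in; it is judged then, once.
Trained networks look in a picture, given as the dict that the camera call returned (one of the last four; its "shot" number tells which), for a name from the list of things; names that differ only in an ending like _2 or _b are one class to them, and where a whole thing is asked for, a point or a joint stands for the part that bears it (a point fixed in the world has none). Each returns a list of dicts, best first, with "confidence" (0 to 1); they miss things now and then, are a little off and sometimes report something else, mostly with a low value. They report only what shows in the picture. A call takes as long as a camera call. They do not tell look-alikes from the thing itself.
- bot.search_frame(picture, label): "rect" ([centre column, centre row, width, height] in pixels, round what is visible of it).
- bot.spot_point(picture, label): "uv" ([column, row] in pixels: a listed point, or the origin of a listed thing).
The state is a dict: "clock": time; "joint_pos": joint angles; "joint_vel": joint speeds; "joint_torque": joint torques, N m; "tcp_pos": TCP position; "orientation": TCP orientation; "ft_force": force on the tool from outside, world axes, zero at the start; "ft_torque": the same for the moment, N m; "gripper_width": opening from 0.0 (shut) to 1.0 (fully open); "grip_force": force on a finger pad.
Only numpy, scipy, OpenCV 4.12 (cv2) and the standard library are available. Lean on these libraries where they do the work, as an engineer would, in place of code of your own. Each camera call takes 0.05 s, during which the arm holds its last target. There are 200 camera calls.

## Working session

There is one attempt and no reset: what is moved stays moved. The work goes in short steps, Python scripts to look and compute and a tool call to move; the robot and the scene stay as the last step left them, time stands still between calls to the robot, and variables do not carry over. Pictures are saved under pics/ and viewed, at most 14 in all, crops included, and the job is handed in when it is done.

Besides the shell and the picture viewer there is one more tool, called after "Call:" by a JSON object that holds its "name" and its "arguments". arm_command: Moves the arm, as the interface text tells. Scaled input: -1 to 1 covers 500 mm each way for a shift and 30 degrees each way for a turn. Its arguments: {"type":"object","properties":{"deltas":{"type":"array","items":{"type":"array","items":{"type":"number"}}},"newtons":{"type":"number"}},"required":["deltas"]}

```bash
mkdir -p pics; ls; cat > h.py <<'E'
import numpy as np, cv2
from scipy.spatial.transform import Rotation as R
from station import bot
def pose(f, st=None):
    if "T_tool_cam" in f:
        T=np.eye(4);T[:3,:3]=R.from_quat(st["orientation"]).as_matrix();T[:3,3]=st["tcp_pos"]
        return T@np.array(f["T_tool_cam"])
    T=np.eye(4);a=np.array(f["attitude"]);T[:3,:3]=R.from_quat(a).as_matrix() if a.size==4 else a.reshape(3,3);T[:3,3]=f["xyz"];return T
def ray(f,T,uv):
    p=cv2.undistortPoints(np.array([[uv]],float),np.array(f["intrinsics"]),np.array(f["dist_coeffs"]))[0,0]
    return T[:3,:3]@np.array([p[0],-p[1],-1.0])
def at_z(f,T,uv,z):
    d=ray(f,T,uv);o=T[:3,3];return o+d*(z-o[2])/d[2]
def by_depth(f,T,uv):
    u,v=int(round(uv[0])),int(round(uv[1]));r=f["range_z"][max(v-1,0):v+2,max(u-1,0):u+2];r=r[r>0]
    return T[:3,3]+ray(f,T,uv)*np.median(r) if r.size else None
def snap(n,name=None):
    st=bot.observe();f=bot.grab_frame(n);T=pose(f,st)
    if name: cv2.imwrite(f"pics/{name}.png",f["color"][:,:,::-1])
    return f,T
E
python3 - <<'E'
from h import *
np.set_printoptions(precision=4,suppress=True)
print(bot.grasp_offset,bot.observe())
for n in("scene","side"):
    f,T=snap(n,n+"0");print(n,T,f["attitude"])
    for l in ["wheel_axis","wheel_pointer","bed_mid","stop_pad","black1_mid","clear1_mid","board_mid","bottle"]:
        print(l,[(np.round(d["uv"]),round(d["confidence"],2),by_depth(f,T,d["uv"])) for d in bot.spot_point(f,l)])
E
```

```text
pics
0.1635 {'clock': 0.0, 'joint_pos': array([ 1.1564,  0.3329, -0.0648,  1.4609,  0.0216,  1.3499, -0.0885]), 'joint_vel': array([-0.0007, -0.0005, -0.0015, -0.002 , -0.0007,  0.0017,  0.0018]), 'joint_torque': array([  0.0006, -62.3253,   0.0245, -38.9891,  -0.0613,   0.0396,
         0.0001]), 'tcp_pos': array([ 0.2387, -0.5775,  0.404 ]), 'orientation': array([ 0.9809,  0.1947, -0.0002, -0.0007]), 'ft_force': array([-0.5081, -0.303 ,  0.7096]), 'ft_torque': array([-0.0371, -0.0046, -0.0139]), 'grip_force': 0.0, 'gripper_width': 1.0004871338921109}
scene [[ 0.673  -0.4952  0.5494  1.2348]
 [ 0.7396  0.4531 -0.4977 -0.6054]
 [-0.0025  0.7413  0.6712  0.8691]
 [ 0.      0.      0.      1.    ]] [0.3704 0.165  0.3692 0.8363]
wheel_axis [(array([231., 266.]), 0.62, array([ 0.6507, -0.216 ,  0.0652]))]
wheel_pointer [(array([251., 281.]), 0.71, array([ 0.6876, -0.1885,  0.022 ])), (array([309., 155.]), 0.33, array([0.4265, 0.277 , 0.0333]))]
bed_mid [(array([288., 231.]), 0.97, array([ 0.624 , -0.0036,  0.0199]))]
stop_pad [(array([277., 254.]), 0.93, array([ 0.6868, -0.102 ,  0.0539]
[... 512 characters left out ...]
  0.693   0.7207  0.8945]
 [ 0.      0.      0.      1.    ]] [-0.0828  0.3644  0.9091 -0.1841]
wheel_axis []
wheel_pointer [(array([254., 158.]), 0.8, array([ 0.7005, -0.1876,  0.023 ]))]
bed_mid [(array([248., 210.]), 0.79, array([0.6275, 0.0025, 0.0218])), (array([308., 128.]), 0.42, array([ 0.6033, -0.3578,  0.0343]))]
stop_pad [(array([248., 175.]), 0.82, array([ 0.668 , -0.0887,  0.0502]))]
black1_mid [(array([324., 214.]), 0.91, array([ 0.4394, -0.036 ,  0.0471])), (array([274., 146.]), 0.57, array([ 0.645 , -0.2036,  0.0683]))]
clear1_mid []
board_mid [(array([368., 156.]), 0.65, array([ 0.3994, -0.288 ,  0.0469]))]
bottle [(array([176., 331.]), 0.6, array([0.6029, 0.3778, 0.0457]))]
```

View pics/scene0.png

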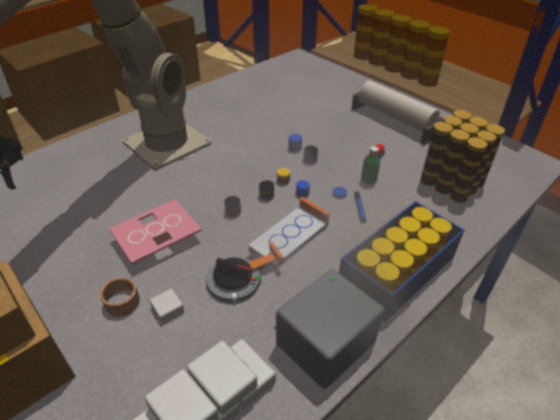

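View pics/side0.png

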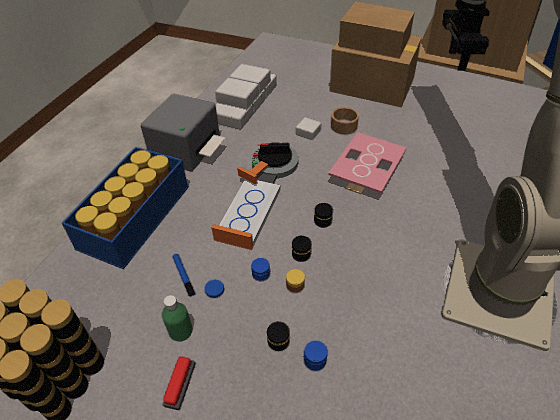

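The scene view shows black jars at (232,205), (266,189) and (311,154), one amber jar at (284,174), and blue look-alikes at (303,188) and (295,142). The board is at (155,230), the bed at (288,235) and the wheel at (233,275). The trays and stacks at the back are decoration. Next I measure these from both depth pictures.

```bash
cat >> h.py <<'E'
def cloud(f,T):
    h,w=f["range_z"].shape;vv,uu=np.mgrid[0:h,0:w]
    p=cv2.undistortPoints(np.stack([uu,vv],-1).reshape(-1,1,2).astype(float),np.array(f["intrinsics"]),np.array(f["dist_coeffs"]))[:,0]
    d=np.stack([p[:,0],-p[:,1],-np.ones(len(p))],1)*f["range_z"].reshape(-1,1)
    return (d@T[:3,:3].T+T[:3,3]).reshape(h,w,3)
def top(P,C,xy,r,zlo,zhi):
    m=(np.hypot(P[...,0]-xy[0],P[...,1]-xy[1])<r)&(P[...,2]>zlo)&(P[...,2]<zhi)
    q=P[m][:,:2].astype(np.float32)
    if len(q)<5: return None
    (c,rad)=cv2.minEnclosingCircle(q);return np.round(c,4),round(rad,4),len(q),np.round(np.median(P[m],0),4),C[m].mean(0).round()
E
python3 - <<'E'
from h import *
np.set_printoptions(precision=4,suppress=True)
jars={"scene":{"b1":(232,202),"b2":(266,186),"b3":(311,150),"a":(284,172),"blueA":(303,184),"blueB":(295,138)},
"side":{"b1":(324,209),"b2":(302,242),"b3":(278,329),"a":(296,275),"blueA":(260,264),"blueB":(316,348)}}
for n in jars:
    f,T=snap(n);P=cloud(f,T);C=f["color"]
    for k,uv in jars[n].items():
        z=0.036 if k in("a",) else 0.04
        p=at_z(f,T,uv,z);print(n,k,p[:2],top(P,C,p,0.035,z-0.008,z+0.012))
    ii=C.astype(int);h=P[...,2]
    near=np.hypot(P[...,0]-.63,P[...,1]+.05)<.35
    pink=(ii[...,0]>ii[...,1]+60)&(ii[...,2]>ii[...,1]+5)&(h>.03)&(h<.055)&(P[...,0]<.55)&(P[...,1]<-.1)
    print("pink",pink.sum(),np.median(P[pink],0),cv2.minAreaRect((P[pink][:,:2]*1000).astype(np.float32)))
    alu=near&(h>.014)&(h<.025)&(np.hypot(P[...,0]-.625,P[...,1])<.15)&(ii.min(-1)>130)
    print("bed",alu.sum(),cv2.minAreaRect((P[alu][:,:2]*1000).astype(np.float32)))
    org=near&(ii[...,0]>ii[...,2]+80)&(ii[...,1]<140)&(h>.025)&(h<.06)&(P[...,0]>.52)
    for s,m in(("fence",org&(P[...,1]>0)),("pad",org&(P[...,1]<0)&(h>.048))):
        print(s,m.sum(),np.median(P[m],0),cv2.minAreaRect((P[m][:,:2]*1000).astype(np.float32)))
    bar=(np.hypot(P[...,0]-.65,P[...,1]+.21)<.07)&(h>.06)&(h<.076)
    print("bar",bar.sum(),cv2.minAreaRect((P[bar][:,:2]*1000).astype(np.float32)))
E
```

```text
scene b1 [ 0.4466 -0.0547] (array([ 0.4441, -0.0532]), 0.0255, 178, array([ 0.4479, -0.0566,  0.0436]), array([75., 70., 69.]))
scene b2 [0.4577 0.0636] (array([0.4546, 0.0653]), 0.0253, 164, array([0.4588, 0.0632, 0.0432]), array([63., 59., 59.]))
scene b3 [0.4169 0.2951] (array([0.415 , 0.2927]), 0.0245, 120, array([0.4173, 0.2906, 0.0411]), array([74., 70., 69.]))
scene a [0.4401 0.1529] (array([0.4337, 0.1539]), 0.0229, 113, array([0.4372, 0.1516, 0.0358]), array([167., 139.,  61.]))
scene blueA [0.5246 0.1506] (array([0.5166, 0.1532]), 0.0225, 105, array([0.5197, 0.1533, 0.0362]), array([ 73.,  90., 149.]))
scene blueB [0.3307 0.3064] (array([0.3306, 0.3043]), 0.0269, 109, array([0.3342, 0.3026, 0.0415]), array([ 81.,  89., 129.]))
pink 1806 [ 0.3987 -0.2987  0.0438] ((394.08953857421875, -275.49896240234375), (195.9755096435547, 152.4852294921875), 83.97207641601562)
bed 1725 ((627.5375366210938, -12.502197265625), (102.877685546875, 200.38748168945312), 5.177581310272217)
fence 77 [0.6149 0.0965 0.0498] ((618.3163452148438, 98.01798248291016), (91.78006744384766, 11.4318208694
[... 928 characters left out ...]
6]), 0.0233, 450, array([0.3296, 0.3119, 0.0452]), array([ 37.,  67., 135.]))
pink 1034 [ 0.3932 -0.2599  0.047 ] ((395.0651550292969, -274.1657409667969), (201.21734619140625, 148.64859008789062), 84.493896484375)
bed 1621 ((630.427734375, -13.511360168457031), (100.15766906738281, 202.21632385253906), 4.949765682220459)
fence 162 [0.6196 0.1001 0.0516] ((621.2861328125, 99.46444702148438), (99.12432098388672, 15.565423965454102), 3.567466974258423)
pad 54 [ 0.6733 -0.0933  0.0579] ((675.5335693359375, -94.36308288574219), (10.562654495239258, 60.23319625854492), 77.13176727294922)
bar 167 ((648.9827270507812, -207.40289306640625), (87.86510467529297, 22.92742347717285), 22.213783264160156)
```

```bash
cat >> h.py <<'E'
GO=bot.grasp_offset
def cur():
    s=bot.observe();M=R.from_quat(s["orientation"]).as_matrix()
    return np.r_[s["tcp_pos"]-[0,0,GO],np.degrees(np.arctan2(M[1,0],M[0,0]))],M
def plan(*wps):
    """wps: (x,y,z of grasp point, yaw deg of tool x) or None to begin a new call; prints rows relative to call start"""
    c,M=cur();print("now",c.round(4),"tilt",M[2].round(4));b=c.copy();l=c.copy()
    if abs(M[2,2]+1)<.02: pass
    for w in wps:
        if w is None: b=l.copy();print("--");continue
        w=np.array(w,float);d=w-b;a=np.radians(b[3]);dy=(w[3]-b[3]+180)%360-180
        t=[d[0]*np.cos(a)+d[1]*np.sin(a),d[0]*np.sin(a)-d[1]*np.cos(a),-d[2]]
        e=w-l;n=max(np.linalg.norm(e[:3])/.0417,abs((e[3]+180)%360-180)/7.16)
        print(np.round(np.r_[np.array(t)/.5,-dy/30],4),"rows %.1f"%n);l=w
E
python3 - <<'E'
from h import *
c,_=cur()
plan((.45,-.387,.2,23),None,(.648,-.2095,.17,23))
E
```

```text
now [ 0.2387 -0.5776  0.2413 22.4478] tilt [ 0.e+00  1.e-04 -1.e+00]
[ 0.5362 -0.191   0.0826 -0.0184] rows 6.9
--
[ 0.5032 -0.172   0.06   -0.    ] rows 6.4
```

Call:
{"name": "arm_command", "arguments": {"deltas": [[0.536,-0.191,0.083,0,0,-0.018,0],[0.536,-0.191,0.083,0,0,-0.018,0],[0.536,-0.191,0.083,0,0,-0.018,0],[0.536,-0.191,0.083,0,0,-0.018,0],[0.536,-0.191,0.083,0,0,-0.018,0],[0.536,-0.191,0.083,0,0,-0.018,0],[0.536,-0.191,0.083,0,0,-0.018,0],[0.536,-0.191,0.083,0,0,-0.018,0]]}}

```text
clock: 1.67
tcp_pos: [0.4559, -0.3798, 0.3623]
orientation: [0.979, 0.205, 0.001, -0.002]
ft_force: [1.4, 0.6, -0.2]
gripper_width: 1.002
grip_force: 0.0
```

Call:
{"name": "arm_command", "arguments": {"deltas": [[0.503,-0.172,0.06,0,0,0,0],[0.503,-0.172,0.06,0,0,0,0],[0.503,-0.172,0.06,0,0,0,0],[0.503,-0.172,0.06,0,0,0,0],[0.503,-0.172,0.06,0,0,0,0],[0.503,-0.172,0.06,0,0,0,0],[0.503,-0.172,0.06,0,0,0,0],[0.503,-0.172,0.06,0,0,0,0]]}}

```text
clock: 2.33
tcp_pos: [0.6505, -0.2043, 0.3321]
orientation: [0.979, 0.203, 0.0, -0.002]
ft_force: [0.1, 0.1, -0.4]
gripper_width: 0.997
grip_force: 0.0
```

```bash
python3 - <<'E'
from h import *
np.set_printoptions(precision=4,suppress=True)
f,T=snap("wrist","w1");print(T[:3,3],np.array(f["T_tool_cam"]))
for l,z in [("wheel_axis",.058),("wheel_pointer",.033),("stop_pad",.042),("bed_mid",.02)]:
    print(l,[(np.round(d["uv"]),round(d["confidence"],2),at_z(f,T,d["uv"],z)) for d in bot.spot_point(f,l)])
P=cloud(f,T);h=P[...,2]
bar=(np.hypot(P[...,0]-.648,P[...,1]+.21)<.07)&(h>.06)&(h<.076)
print("bar",bar.sum(),cv2.minAreaRect((P[bar][:,:2]*1000).astype(np.float32)))
plan((.648,-.2095,.061,23))
E
```

```text
[ 0.7239 -0.1734  0.3129] [[-0.0018  0.9568  0.2908  0.0796]
 [ 1.      0.0018  0.0003  0.0009]
 [-0.0002  0.2908 -0.9568  0.0193]
 [ 0.      0.      0.      1.    ]]
wheel_axis [(array([290., 217.]), 0.94, array([ 0.6433, -0.2123,  0.058 ]))]
wheel_pointer [(array([288., 143.]), 0.87, array([ 0.6986, -0.1876,  0.033 ]))]
stop_pad [(array([181., 132.]), 0.96, array([ 0.6717, -0.0986,  0.042 ]))]
bed_mid [(array([ 75., 132.]), 0.76, array([0.6282, 0.0031, 0.02  ]))]
bar 1568 ((649.623291015625, -210.38189697265625), (87.48668670654297, 14.014460563659668), 26.27365493774414)
now [ 0.647  -0.2116  0.1701 22.8444] tilt [-0.0005  0.0011 -1.    ]
[ 0.0035 -0.0031  0.2182 -0.0052] rows 2.6
```

View pics/w1.png

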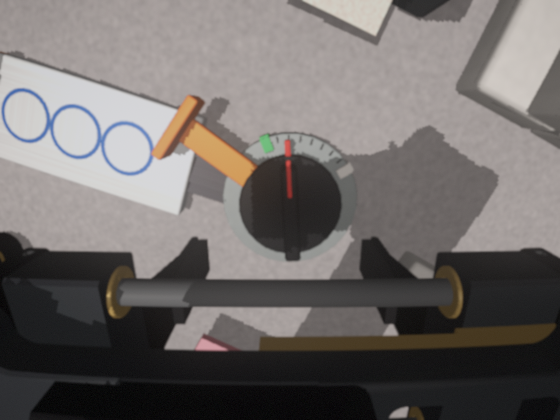

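The wrist view shows the wheel at (291,200) with its red pointer at (288,143). The green mark is at (266,144) and the white mark at (344,171). I descend now and grip the bar.

Call:
{"name": "arm_command", "arguments": {"deltas": [[0.003,-0.002,0.1,0,0,-0.04,0],[0.003,-0.002,0.18,0,0,-0.04,0.3],[0.003,-0.002,0.218,0,0,-0.04,0.5],[0.003,-0.002,0.218,0,0,-0.04,0.5],[0.003,-0.002,0.218,0,0,-0.04,1],[0.003,-0.002,0.218,0,0,-0.04,1],[0.003,-0.002,0.218,0,0,-0.04,1],[0.003,-0.002,0.218,0,0,-0.04,1]], "newtons": 25}}

```text
clock: 3.25
tcp_pos: [0.6486, -0.2088, 0.2247]
orientation: [0.978, 0.209, 0.0, 0.0]
ft_force: [-1.1, 0.8, -0.7]
gripper_width: 0.561
grip_force: 0.0
```

```bash
python3 - <<'E'
from h import *
plan()
print(bot.observe()["ft_torque"],bot.observe()["joint_pos"])
f,T=snap("scene");g,U=snap("wrist","w2")
C=g["color"].astype(int)
for n,p in(("green",(266,144)),("white",(344,171))): pass
# marks from w1
im=cv2.imread("pics/w1.png")[:,:,::-1].astype(int)
gr=(im[...,1]>im[...,0]+40)&(im[...,1]>im[...,2]+20);print("green",np.argwhere(gr).mean(0)[::-1])
hs=im[140:190,325:365];w=hs.min(-1);print(np.argwhere(w>w.max()-25).mean(0)[::-1]+[325,140],w.max())
E
```

```text
now [ 0.6486 -0.2088  0.0612 24.1394] tilt [ 2.e-04  6.e-04 -1.e+00]
[-0.00828718 -0.0178756   0.01743347] [ 0.45822279  0.61362188 -0.30052411  1.46703794  0.19393659  1.0896438
 -1.02997197]
green [265.9375  143.14375]
[345.17687075 150.19557823] 167
```

Call:
{"name": "arm_command", "arguments": {"deltas": [[0,0,0,0,0,0,1],[0,0,0,0,0,0,1],[0,0,0,0,0,0,1],[0,0,0,0,0,0,1],[0,0,0,0,0,0,1],[0,0,0,0,0,0,1],[0,0,0,0,0,0,1]]}}

```text
clock: 3.93
tcp_pos: [0.649, -0.2093, 0.2243]
orientation: [0.978, 0.209, 0.001, 0.001]
ft_force: [3.6, -3.9, -3.3]
gripper_width: 0.159
grip_force: 25.0
```

Call:
{"name": "arm_command", "arguments": {"deltas": [[0,0,0,0,0,0.15,1],[0,0,0,0,0,0.3,1],[0,0,0,0,0,0.45,1],[0,0,0,0,0,0.6,1],[0,0,0,0,0,0.75,1],[0,0,0,0,0,0.9,1],[0,0,0,0,0,1,1],[0,0,0,0,0,1,1]]}}

```text
clock: 4.6
tcp_pos: [0.6491, -0.2106, 0.2243]
orientation: [0.999, -0.053, 0.001, 0.002]
ft_force: [6.0, -8.7, -6.2]
gripper_width: 0.155
grip_force: 25.0
```

```bash
python3 - <<'E'
from h import *
np.set_printoptions(precision=4,suppress=True)
plan()
print(bot.observe()["ft_torque"],bot.observe()["joint_pos"])
f,T=snap("wrist")
for l,z in [("wheel_pointer",.033),("stop_pad",.042)]:
    for d in bot.spot_point(f,l): p=at_z(f,T,d["uv"],z);print(l,d["confidence"],p,np.degrees(np.arctan2(p[1]+.2095,p[0]-.648)))
for uv in ((344,171),(266,143)):
    # marks seen in w1, camera pose from then
    M=np.eye(4);M[:3,3]=[.647,-.2116,.1701+GO];a=np.radians(22.84);M[:3,:3]=np.array([[np.cos(a),np.sin(a),0],[np.sin(a),-np.cos(a),0],[0,0,-1]])
    p=at_z(f,M@np.array(f["T_tool_cam"]),uv,.033);print(p,np.hypot(p[1]+.2095,p[0]-.648),np.degrees(np.arctan2(p[1]+.2095,p[0]-.648)))
E
```

```text
now [ 0.6491 -0.2106  0.0608 -6.1226] tilt [ 0.0028  0.0035 -1.    ]
[-1.6425 -1.3201 -0.0655] [ 0.3856  0.6034 -0.1954  1.4706  0.129   1.0769 -1.5147]
wheel_pointer 0.59 [ 0.7021 -0.2194  0.033 ] -10.332033469992743
stop_pad 0.66 [ 0.7323 -0.1282  0.042 ] 43.949031520174344
[ 0.6918 -0.2532  0.033 ] 0.06184989356838277 -44.89865065777403
[ 0.6877 -0.178   0.033 ] 0.05071430527083245 38.469576945590845
```

Call:
{"name": "arm_command", "arguments": {"deltas": [[0,0,0,0,0,0.15,1],[0,0,0,0,0,0.3,1],[0,0,0,0,0,0.45,1],[0,0,0,0,0,0.6,1],[0,0,0,0,0,0.75,1],[0,0,0,0,0,0.9,1],[0,0,0,0,0,0.98,1],[0,0,0,0,0,0.98,1]]}}

```text
clock: 5.42
tcp_pos: [0.6486, -0.2118, 0.2243]
orientation: [0.952, -0.305, 0.002, 0.002]
ft_force: [4.1, -12.4, -5.1]
gripper_width: 0.159
grip_force: 25.0
```

Call:
{"name": "arm_command", "arguments": {"deltas": [[0,0,0,0,0,0,1],[0,0,0,0,0,0,0.4],[0,0,0,0,0,0,0.4],[0,0,0,0,0,0,0.4],[0,0,0,0,0,0,0.4],[0,0,-0.06,0,0,0,0],[0,0,-0.12,0,0,0,0],[0,0,-0.2,0,0,0,0]]}}

```text
clock: 6.08
tcp_pos: [0.6482, -0.2074, 0.3231]
orientation: [0.953, -0.302, -0.002, -0.0]
ft_force: [0.2, -0.3, 0.2]
gripper_width: 0.606
grip_force: 0.0
```

```bash
python3 - <<'E'
from h import *
np.set_printoptions(precision=4,suppress=True)
plan()
f,T=snap("wrist","w3");print(T.tolist())
for l,z in [("wheel_axis",.058),("wheel_pointer",.033),("stop_pad",.042)]:
    for d in bot.spot_point(f,l): p=at_z(f,T,d["uv"],z);print(l,d["uv"],d["confidence"],p,np.degrees(np.arctan2(p[1]+.211,p[0]-.6495)))
cv2.imwrite("pics/w3.png",cv2.resize(f["color"][20:320,100:500,::-1],(800,600),interpolation=cv2.INTER_CUBIC))
E
```

```text
now [  0.6482  -0.2074   0.1596 -35.1658] tilt [-0.0042  0.0012 -1.    ]
[[-0.5774346234710109, 0.7799432064165729, 0.24136663062967734, 0.7135484690024648], [-0.816435468894569, -0.5521817379642285, -0.16890368080567833, -0.2544495309065981], [0.001542967204523073, -0.29459111158253803, 0.9556221513907929, 0.30345254497605034], [0.0, 0.0, 0.0, 1.0]]
wheel_axis [288.2, 209.9] 0.69 [ 0.6448 -0.2103  0.058 ] 172.15061023253617
wheel_pointer [290.7, 133.9] 0.94 [ 0.6923 -0.2467  0.033 ] -39.854841248844
stop_pad [176.9, 111.5] 0.89 [ 0.7615 -0.182   0.042 ] 14.50784216565277
```

View pics/w3.png

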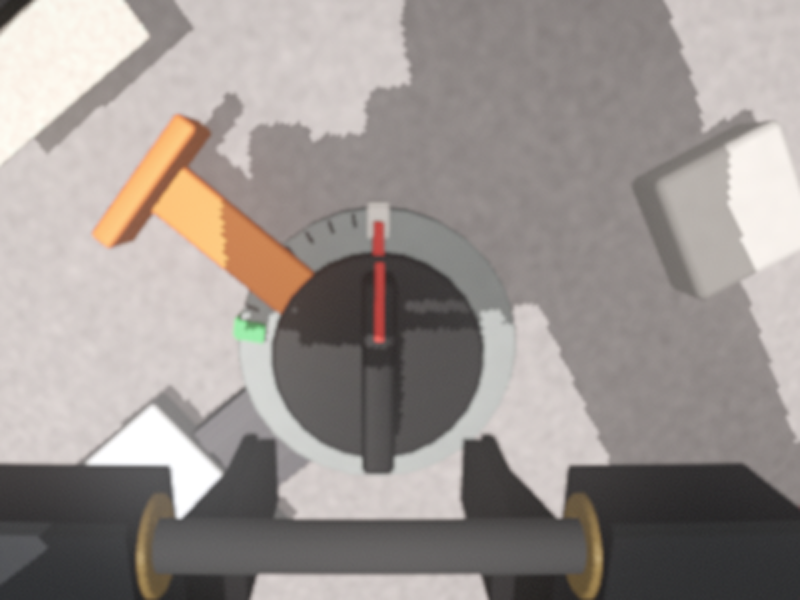

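The pointer tip (378,225) lies right on the white mark (378,215), so the wheel is open. That happened at tool yaw -35.5°, so green should be at about +44.7°, with the bed yawed about 4.6°. Next I fly over the bed and jars at yaw 94.6° for a precise look.

```bash
python3 - <<'E'
from h import *
plan((.63,-.14,.20,-5.2),None,(.61,-.08,.24,24.7),None,(.58,-.03,.28,54.6),None,(.55,.02,.3,84.4),None,(.54,.03,.3,94.6))
E
```

```text
now [  0.6492  -0.2078   0.1623 -35.1783] tilt [ 0.0025 -0.0012 -1.    ]
[-0.1095 -0.0887 -0.0755 -0.9993] rows 4.2
--
[-0.0507 -0.1159 -0.08   -0.9967] rows 4.2
--
[-0.0127 -0.1159 -0.08   -0.9967] rows 4.2
--
[ 0.0468 -0.1068 -0.04   -0.9933] rows 4.2
--
[ 0.018  -0.0219 -0.     -0.34  ] rows 1.4
```

Call:
{"name": "arm_command", "arguments": {"deltas": [[-0.11,-0.089,-0.076,0,0,-0.999,0],[-0.11,-0.089,-0.076,0,0,-0.999,0],[-0.11,-0.089,-0.076,0,0,-0.999,0],[-0.11,-0.089,-0.076,0,0,-0.999,0],[-0.11,-0.089,-0.076,0,0,-0.999,0]]}}

```text
clock: 6.7
tcp_pos: [0.6293, -0.1391, 0.3612]
orientation: [0.999, -0.042, -0.001, -0.0]
ft_force: [-0.7, 0.1, -0.6]
gripper_width: 0.998
grip_force: 0.0
```

Call:
{"name": "arm_command", "arguments": {"deltas": [[-0.051,-0.116,-0.08,0,0,-0.997,0],[-0.051,-0.116,-0.08,0,0,-0.997,0],[-0.051,-0.116,-0.08,0,0,-0.997,0],[-0.051,-0.116,-0.08,0,0,-0.997,0],[-0.051,-0.116,-0.08,0,0,-0.997,0]]}}

```text
clock: 7.12
tcp_pos: [0.6093, -0.0798, 0.4013]
orientation: [0.977, 0.215, -0.001, -0.0]
ft_force: [-1.0, -1.0, -1.4]
gripper_width: 0.997
grip_force: 0.0
```

Call:
{"name": "arm_command", "arguments": {"deltas": [[-0.013,-0.116,-0.08,0,0,-0.997,0],[-0.013,-0.116,-0.08,0,0,-0.997,0],[-0.013,-0.116,-0.08,0,0,-0.997,0],[-0.013,-0.116,-0.08,0,0,-0.997,0],[-0.013,-0.116,-0.08,0,0,-0.997,0]]}}

```text
clock: 7.53
tcp_pos: [0.5793, -0.0303, 0.4415]
orientation: [0.889, 0.459, -0.001, -0.0]
ft_force: [-0.5, -0.9, -1.1]
gripper_width: 0.998
grip_force: 0.0
```

Call:
{"name": "arm_command", "arguments": {"deltas": [[0.047,-0.107,-0.04,0,0,-0.993,0],[0.047,-0.107,-0.04,0,0,-0.993,0],[0.047,-0.107,-0.04,0,0,-0.993,0],[0.047,-0.107,-0.04,0,0,-0.993,0],[0.047,-0.107,-0.04,0,0,-0.993,0]]}}

```text
clock: 7.95
tcp_pos: [0.5494, 0.0197, 0.4614]
orientation: [0.741, 0.671, -0.0, -0.0]
ft_force: [-0.8, -0.9, 0.1]
gripper_width: 1.001
grip_force: 0.0
```

Call:
{"name": "arm_command", "arguments": {"deltas": [[0.018,-0.022,0,0,0,-0.34,0],[0.018,-0.022,0,0,0,-0.34,0],[0.018,-0.022,0,0,0,-0.34,0],[0.018,-0.022,0,0,0,-0.34,0],[0.018,-0.022,0,0,0,-0.34,0]]}}

```text
clock: 8.37
tcp_pos: [0.5396, 0.0294, 0.4618]
orientation: [0.681, 0.732, -0.0, -0.0]
ft_force: [0.8, -0.2, -1.0]
gripper_width: 0.998
grip_force: 0.0
```

```bash
python3 - <<'E'
from h import *
np.set_printoptions(precision=4,suppress=True)
plan();print(bot.observe()["joint_pos"])
f,T=snap("wrist","w4")
for l,z in [("black1_mid",.022),("bed_mid",.02),("clear1_mid",.018)]:
    for d in bot.spot_point(f,l): p=at_z(f,T,d["uv"],z);print(l,d["uv"],round(d["confidence"],2),p)
P=cloud(f,T);C=f["color"].astype(int);h=P[...,2]
for xy,z in(((.444,-.052),.044),((.456,.067),.044),((.4345,.154),.036)): print(top(P,C,xy,.035,z-.008,z+.008))
blue=(C[...,2]>C[...,0]+40)&(np.abs(P[...,0]-.63)<.07)&(P[...,1]<.09)&(h<.03)
n,lab,st,ce=cv2.connectedComponentsWithStats(blue.astype(np.uint8))
for i in range(1,n):
    if st[i,4]>60:
        e=cv2.fitEllipse(np.argwhere(lab==i)[:,::-1].astype(np.float32));print(st[i,4],e[0],at_z(f,T,e[0],.02))
E
```

```text
now [ 0.5396  0.0294  0.2983 94.1804] tilt [ 0.     -0.0007 -1.    ]
[ 0.3181  0.1562 -0.5103  1.5741  0.0767  1.4321 -0.1248]
black1_mid [213.1, 225.2] 0.71 [ 0.4425 -0.0599  0.022 ]
bed_mid [347.3, 191.4] 0.78 [0.6295 0.0034 0.02  ]
bed_mid [222.6, 137.9] 0.3 [0.4539 0.065  0.02  ]
(array([ 0.4445, -0.0528]), 0.0233, 846, array([ 0.4455, -0.0512,  0.0445]), array([80., 76., 75.]))
(array([0.4561, 0.0661]), 0.0234, 1074, array([0.4567, 0.067 , 0.0447]), array([96., 91., 89.]))
(array([0.4363, 0.154 ]), 0.0214, 975, array([0.4371, 0.1537, 0.0367]), array([229., 217., 124.]))
451 (347.0109558105469, 173.09007263183594) [0.6257 0.0293 0.02  ]
```

View pics/w4.png

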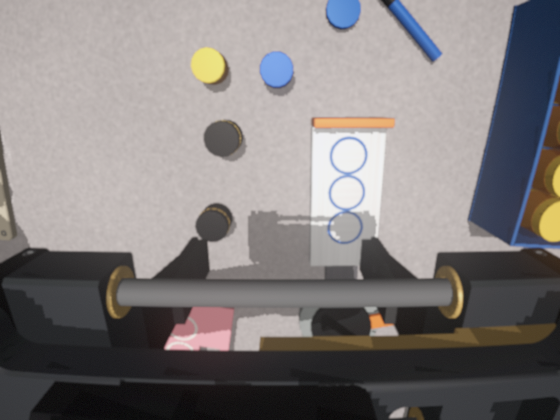

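Rings appear at (348,155), (347,192) and (346,228). The black jars are at (213,222) and (222,138), and the amber jar is at (208,66). I'll pick black1 now.

```bash
python3 - <<'E'
from h import *
f,T=snap("wrist")
for uv in ((348.2,155.2),(346.8,191.5),(345.5,228)): print(at_z(f,T,uv,.02).round(4))
plan((.4445,-.0528,.14,94.6),None,(.4445,-.0528,.026,94.6),None,(.4445,-.0528,.13,94.6),(.6339,-.0483,.13,94.6),None,(.6339,-.0483,.0475,94.6),None,(.6339,-.0483,.15,94.6))
E
```

```text
[0.6242 0.0548 0.02  ]
[0.629  0.0041 0.02  ]
[ 0.6345 -0.0504  0.02  ]
now [5.39400e-01 3.00000e-02 2.98600e-01 9.44688e+01] tilt [ 0.e+00 -1.e-04 -1.e+00]
[-0.1504 -0.2021  0.3173 -0.0044] rows 4.9
--
[ 0.     0.     0.228 -0.   ] rows 2.7
--
[ 0.     0.    -0.208 -0.   ] rows 2.5
[-0.0214  0.3783 -0.208  -0.    ] rows 4.5
--
[ 0.     0.     0.165 -0.   ] rows 2.0
--
[ 0.     0.    -0.205 -0.   ] rows 2.5
```

Call:
{"name": "arm_command", "arguments": {"deltas": [[-0.15,-0.202,0.317,0,0,0,0.1],[-0.15,-0.202,0.317,0,0,0,0.1],[-0.15,-0.202,0.317,0,0,0,0.1],[-0.15,-0.202,0.317,0,0,0,0.1],[-0.15,-0.202,0.317,0,0,0,0.1],[-0.15,-0.202,0.317,0,0,0,0.1],[-0.15,-0.202,0.317,0,0,0,0.1]]}}

```text
clock: 9.2
tcp_pos: [0.4436, -0.0533, 0.3027]
orientation: [0.679, 0.734, -0.001, -0.001]
ft_force: [0.9, 0.2, 0.5]
gripper_width: 0.899
grip_force: 0.0
```

Call:
{"name": "arm_command", "arguments": {"deltas": [[0,0,0.08,0,0,0,0.1],[0,0,0.16,0,0,0,0.1],[0,0,0.228,0,0,0,0.1],[0,0,0.228,0,0,0,0.1],[0,0,0.228,0,0,0,1],[0,0,0.228,0,0,0,1],[0,0,0.228,0,0,0,1],[0,0,0.228,0,0,0,1]], "newtons": 12}}

```text
clock: 9.87
tcp_pos: [0.4457, -0.0526, 0.1919]
orientation: [0.678, 0.735, 0.001, 0.002]
ft_force: [0.2, 0.7, 0.9]
gripper_width: 0.684
grip_force: 0.0
```

Call:
{"name": "arm_command", "arguments": {"deltas": [[0,0,0,0,0,0,1],[0,0,0,0,0,0,1],[0,0,0,0,0,0,1],[0,0,0,0,0,0,1]]}}

```text
clock: 10.2
tcp_pos: [0.445, -0.0527, 0.1906]
orientation: [0.678, 0.735, 0.0, 0.001]
ft_force: [-1.6, -0.1, 9.2]
gripper_width: 0.524
grip_force: 12.0
```

```bash
python3 - <<'E'
from h import *
plan((.4445,-.0528,.13,95),(.634,-.0483,.13,95),None,(.634,-.0483,.0475,95),None,(.634,-.0483,.13,95),(.4561,.0665,.14,95))
E
```

```text
now [ 4.45000e-01 -5.27000e-02  2.71000e-02  9.45598e+01] tilt [-7.0e-04  1.2e-03 -1.0e+00]
[-1.000e-04 -1.000e-03 -2.057e-01 -1.470e-02] rows 2.5
[-0.0213  0.3775 -0.2057 -0.0147] rows 4.5
--
[ 0.     0.     0.165 -0.   ] rows 2.0
--
[ 0.     0.    -0.165 -0.   ] rows 2.0
[ 0.2597 -0.3344 -0.185  -0.    ] rows 5.1
```

Call:
{"name": "arm_command", "arguments": {"deltas": [[0,0,-0.1,0,0,0,1],[0,0,-0.206,0,0,0,1],[0,0,-0.206,0,0,0,1],[-0.005,0.09,-0.206,0,0,-0.015,1],[-0.01,0.17,-0.206,0,0,-0.015,1],[-0.015,0.25,-0.206,0,0,-0.015,1],[-0.021,0.33,-0.206,0,0,-0.015,1],[-0.021,0.378,-0.206,0,0,-0.015,1]]}}

```text
clock: 10.87
tcp_pos: [0.6367, -0.0485, 0.2924]
orientation: [0.676, 0.737, 0.0, 0.0]
ft_force: [0.1, -0.7, -1.2]
gripper_width: 0.525
grip_force: 12.0
```

Call:
{"name": "arm_command", "arguments": {"deltas": [[0,0,0,0,0,0,1],[0,0,0,0,0,0,1],[0,0,0.05,0,0,0,1],[0,0,0.1,0,0,0,1],[0,0,0.14,0,0,0,1]]}}

```text
clock: 11.28
tcp_pos: [0.6325, -0.0484, 0.2216]
orientation: [0.676, 0.737, -0.001, -0.0]
ft_force: [0.2, -0.1, -0.6]
gripper_width: 0.528
grip_force: 12.0
```

```bash
python3 - <<'E'
from h import *
plan((.634,-.0483,.0475,95),None,(.634,-.0483,.13,95),(.4561,.0665,.14,95))
E
```

```text
now [ 6.32500e-01 -4.84000e-02  5.81000e-02  9.50024e+01] tilt [-5.0e-04 -1.1e-03 -1.0e+00]
[-0.0002  0.0029  0.0212  0.0001] rows 0.3
--
[ 0.     0.    -0.165 -0.   ] rows 2.0
[ 0.2597 -0.3344 -0.185  -0.    ] rows 5.1
```

Call:
{"name": "arm_command", "arguments": {"deltas": [[0,0,0.012,0,0,0,1],[0,0,0.022,0,0,0,1],[0,0,0.022,0,0,0,1],[0,0,0.022,0,0,0,0.1],[0,0,0.022,0,0,0,0.1],[0,0,0.022,0,0,0,0.1],[0,0,0.022,0,0,0,0.1]]}}

```text
clock: 11.87
tcp_pos: [0.6341, -0.048, 0.2127]
orientation: [0.675, 0.737, 0.0, 0.001]
ft_force: [-0.3, -0.6, 0.2]
gripper_width: 0.738
grip_force: 0.0
```

Call:
{"name": "arm_command", "arguments": {"deltas": [[0,0,-0.06,0,0,0,0.1],[0,0,-0.13,0,0,0,0.1],[0,0,-0.18,0,0,0,0.1],[0.065,-0.084,-0.185,0,0,0,0.1],[0.13,-0.168,-0.185,0,0,0,0.1],[0.195,-0.252,-0.185,0,0,0,0.1],[0.26,-0.333,-0.185,0,0,0,0.1],[0.26,-0.333,-0.185,0,0,0,0.1]]}}

```text
clock: 12.53
tcp_pos: [0.4573, 0.0661, 0.3045]
orientation: [0.676, 0.737, 0.0, 0.001]
ft_force: [-0.2, 1.1, 1.6]
gripper_width: 0.899
grip_force: 0.0
```

Call:
{"name": "arm_command", "arguments": {"deltas": [[0,0,0,0,0,0,0.1],[0,0,0,0,0,0,0.1]]}}

```text
clock: 12.7
tcp_pos: [0.4578, 0.0666, 0.305]
orientation: [0.674, 0.738, 0.0, 0.001]
ft_force: [0.6, 0.5, -0.5]
gripper_width: 0.899
grip_force: 0.0
```

```bash
python3 - <<'E'
from h import *
plan((.4561,.0665,.026,95))
f,T=snap("scene");P=cloud(f,T);C=f["color"]
for xy,z in(((.634,-.0483),.064),((.4561,.0665),.044),((.4355,.154),.036),((.415,.295),.044)): print(top(P,C,xy,.035,z-.007,z+.008))
E
```

```text
now [4.57800e-01 6.66000e-02 1.41500e-01 9.51864e+01] tilt [-0.0015  0.0015 -1.    ]
[ 2.00e-04 -3.30e-03  2.31e-01  6.20e-03] rows 2.8
(array([ 0.6343, -0.0491]), 0.0252, 201, array([ 0.6343, -0.0514,  0.0636]), array([81., 78., 78.]))
(array([0.4541, 0.0656]), 0.0239, 142, array([0.4575, 0.064 , 0.0437]), array([62., 59., 59.]))
(array([0.4347, 0.1515]), 0.0222, 104, array([0.436 , 0.1512, 0.0355]), array([175., 146.,  59.]))
(array([0.4155, 0.2898]), 0.026, 106, array([0.417 , 0.2922, 0.0413]), array([73., 69., 68.]))
```

Call:
{"name": "arm_command", "arguments": {"deltas": [[0,-0.003,0.08,0,0,0.006,0.1],[0,-0.003,0.16,0,0,0.006,0.1],[0,-0.003,0.231,0,0,0.006,0.1],[0,-0.003,0.231,0,0,0.006,0.1],[0,-0.003,0.231,0,0,0.006,1],[0,-0.003,0.231,0,0,0.006,1],[0,-0.003,0.231,0,0,0.006,1],[0,-0.003,0.231,0,0,0.006,1]]}}

```text
clock: 13.42
tcp_pos: [0.4581, 0.0649, 0.1895]
orientation: [0.677, 0.736, 0.0, 0.001]
ft_force: [1.0, -0.5, -0.6]
gripper_width: 0.683
grip_force: 0.0
```

Call:
{"name": "arm_command", "arguments": {"deltas": [[0,0,0,0,0,0,1],[0,0,0,0,0,0,1],[0,0,0,0,0,0,1],[0,0,0,0,0,0,1],[0,0,0,0,0,0,1]]}}

```text
clock: 13.83
tcp_pos: [0.4577, 0.065, 0.1892]
orientation: [0.677, 0.736, 0.0, 0.0]
ft_force: [-2.0, -1.0, 6.3]
gripper_width: 0.525
grip_force: 12.0
```

Call:
{"name": "arm_command", "arguments": {"deltas": [[0,0,-0.1,0,0,0,1],[0,0,-0.208,0,0,0,1],[0,0,-0.208,0,0,0,1],[-0.036,0.08,-0.208,0,0,0,1],[-0.07,0.155,-0.208,0,0,0,1],[-0.107,0.23,-0.208,0,0,0,1],[-0.145,0.31,-0.208,0,0,0,1],[-0.156,0.334,-0.208,0,0,0,1]]}}

```text
clock: 14.5
tcp_pos: [0.6338, -0.0018, 0.2919]
orientation: [0.678, 0.735, -0.0, 0.001]
ft_force: [-1.0, 0.0, -1.7]
gripper_width: 0.525
grip_force: 12.0
```

Call:
{"name": "arm_command", "arguments": {"deltas": [[0,0,0,0,0,0,1],[0,0,0,0,0,0,1],[0,0,0.05,0,0,0,1],[0,0,0.1,0,0,0,1],[0,0,0.14,0,0,0,1],[0,0,0.14,0,0,0,1]]}}

```text
clock: 15.0
tcp_pos: [0.628, 0.002, 0.2186]
orientation: [0.676, 0.737, -0.002, -0.003]
ft_force: [-1.5, 0.1, -2.9]
gripper_width: 0.527
grip_force: 12.0
```

```bash
python3 - <<'E'
from h import *
plan((.6295,.0035,.0475,95),None,(.6295,.0035,.14,95),(.55,.17,.16,95),None,(.415,.295,.16,95))
E
```

```text
now [6.28000e-01 2.00000e-03 5.51000e-02 9.49108e+01] tilt [ 5.0e-04 -6.9e-03 -1.0e+00]
[ 0.0027  0.0032  0.0152 -0.003 ] rows 0.2
--
[ 0.     0.    -0.185 -0.   ] rows 2.2
[ 0.3456 -0.1294 -0.225  -0.    ] rows 4.5
--
[ 0.2726 -0.2472 -0.     -0.    ] rows 4.4
```

Call:
{"name": "arm_command", "arguments": {"deltas": [[0.002,0.002,0.008,0,0,0,1],[0.002,0.002,0.017,0,0,0,1],[0.002,0.002,0.017,0,0,0,1],[0.002,0.002,0.017,0,0,0,0.2],[0.002,0.002,0.017,0,0,0,0.2],[0.002,0.002,0.017,0,0,0,0.2],[0.002,0.002,0.017,0,0,0,0.2]]}}

```text
clock: 15.58
tcp_pos: [0.6317, 0.0026, 0.2149]
orientation: [0.677, 0.736, 0.0, 0.0]
ft_force: [-0.6, -0.1, -1.1]
gripper_width: 0.738
grip_force: 0.0
```

Call:
{"name": "arm_command", "arguments": {"deltas": [[0,0,-0.06,0,0,0,0.2],[0,0,-0.13,0,0,0,0.2],[0,0,-0.19,0,0,0,0.2],[0.085,-0.032,-0.225,0,0,0,0.2],[0.17,-0.065,-0.225,0,0,0,0.2],[0.25,-0.095,-0.225,0,0,0,0.2],[0.345,-0.129,-0.225,0,0,0,0.2],[0.345,-0.129,-0.225,0,0,0,0.2]]}}

```text
clock: 16.25
tcp_pos: [0.5499, 0.1744, 0.3277]
orientation: [0.675, 0.738, 0.001, -0.0]
ft_force: [-0.7, 1.8, 0.6]
gripper_width: 0.799
grip_force: 0.0
```

Call:
{"name": "arm_command", "arguments": {"deltas": [[0.272,-0.247,0,0,0,0,0.2],[0.272,-0.247,0,0,0,0,0.2],[0.272,-0.247,0,0,0,0,0.2],[0.272,-0.247,0,0,0,0,0.2],[0.272,-0.247,0,0,0,0,0.2],[0.272,-0.247,0,0,0,0,0.2],[0.272,-0.247,0,0,0,0,0.2]]}}

```text
clock: 16.83
tcp_pos: [0.4176, 0.2947, 0.3272]
orientation: [0.676, 0.737, 0.0, 0.0]
ft_force: [0.4, -0.5, 0.0]
gripper_width: 0.8
grip_force: 0.0
```

```bash
python3 - <<'E'
from h import *
np.set_printoptions(precision=4,suppress=True)
print(bot.observe()["joint_pos"])
for n in ("scene","side","wrist"):
  f,T=snap(n);P=cloud(f,T);C=f["color"]
  for xy,z in(((.634,-.0483),.064),((.6295,.0035),.064),((.4355,.154),.036),((.415,.295),.044),((.3306,.306),.044)): print(n,top(P,C,xy,.03,z-.007,z+.008))
plan((.415,.295,.026,95))
E
```

```text
[-0.0791  0.2068 -0.6885  1.8285  0.144   1.1557 -0.7287]
scene (array([ 0.6325, -0.0457]), 0.0273, 205, array([ 0.6335, -0.0506,  0.0636]), array([82., 78., 77.]))
scene (array([0.6295, 0.0025]), 0.024, 185, array([0.6309, 0.0021, 0.0635]), array([74., 71., 71.]))
scene (array([0.4338, 0.1525]), 0.0234, 107, array([0.437 , 0.1506, 0.0356]), array([113.,  93.,  51.]))
scene (array([0.4159, 0.2933]), 0.0257, 102, array([0.416 , 0.2918, 0.042 ]), array([71., 67., 67.]))
scene (array([0.3307, 0.3064]), 0.0299, 93, array([0.3322, 0.3043, 0.0415]), array([ 80.,  91., 141.]))
side None
side (array([0.638 , 0.0114]), 0.021, 73, array([0.6429, 0.0169, 0.0653]), array([21., 20., 20.]))
side None
side (array([0.4147, 0.2964]), 0.024, 418, array([0.4143, 0.2986, 0.0449]), array([29., 27., 26.]))
side (array([0.3307, 0.3081]), 0.0233, 410, array([0.3301, 0.31  , 0.0455]), array([ 44.,  79., 158.]))
wrist None
wrist None
wrist (array([0.435 , 0.1551]), 0.0207, 968, array([0.4347, 0.1601, 0.0366]), array([169., 143.,  72.]))
wrist (array([0.4152, 0.2958]), 0.023, 2062, array([0.4151, 0.297 , 0.0448]), array([89., 85., 84.]))
wrist (array([0.3306, 0.307 ]), 0.0232, 2176, array([0.3318, 0.3083, 0.0448]), array([105., 145., 219.]))
now [ 0.4193  0.293   0.1632 94.7071] tilt [-0.0003  0.0003 -1.    ]
[ 0.0046 -0.0082  0.2745 -0.0098] rows 3.3
```

Call:
{"name": "arm_command", "arguments": {"deltas": [[0.004,-0.007,0.08,0,0,0,0.2],[0.004,-0.007,0.16,0,0,0,0.2],[0.004,-0.007,0.24,0,0,0,0.2],[0.004,-0.007,0.273,0,0,0,0.2],[0.004,-0.007,0.273,0,0,0,0.2],[0.004,-0.007,0.273,0,0,0,1],[0.004,-0.007,0.273,0,0,0,1],[0.004,-0.007,0.273,0,0,0,1]]}}

```text
clock: 17.65
tcp_pos: [0.4155, 0.2961, 0.192]
orientation: [0.677, 0.736, 0.001, 0.001]
ft_force: [-0.1, -0.2, 0.6]
gripper_width: 0.654
grip_force: 0.0
```

Call:
{"name": "arm_command", "arguments": {"deltas": [[0,0,0,0,0,0,1],[0,0,0,0,0,0,1],[0,0,0,0,0,0,1],[0,0,0,0,0,0,1],[0,0,0,0,0,0,1],[0,0,-0.08,0,0,0,1],[0,0,-0.16,0,0,0,1],[0,0,-0.23,0,0,0,1]]}}

```text
clock: 18.32
tcp_pos: [0.4141, 0.296, 0.3074]
orientation: [0.676, 0.737, 0.0, -0.0]
ft_force: [1.4, 1.2, -0.3]
gripper_width: 0.523
grip_force: 12.0
```

Call:
{"name": "arm_command", "arguments": {"deltas": [[-0.06,0.045,0,0,0,0,1],[-0.13,0.095,0,0,0,0,1],[-0.2,0.145,0,0,0,0,1],[-0.265,0.195,0,0,0,0,1],[-0.33,0.242,0,0,0,0,1],[-0.4,0.292,0,0,0,0,1],[-0.46,0.337,0,0,0,0,1],[-0.515,0.377,0,0,0,0,1]]}}

```text
clock: 18.98
tcp_pos: [0.6254, 0.0522, 0.3055]
orientation: [0.677, 0.736, -0.0, 0.001]
ft_force: [0.0, -0.3, -1.3]
gripper_width: 0.527
grip_force: 12.0
```

Call:
{"name": "arm_command", "arguments": {"deltas": [[0,0,0,0,0,0,1],[0,0,0,0,0,0,1],[0,0,0,0,0,0,1]]}}

```text
clock: 19.23
tcp_pos: [0.6237, 0.0557, 0.3052]
orientation: [0.676, 0.736, 0.0, -0.0]
ft_force: [-0.7, 0.6, -0.3]
gripper_width: 0.523
grip_force: 12.0
```

```bash
python3 - <<'E'
from h import *
plan((.625,.0553,.0475,95))
E
```

```text
now [6.23700e-01 5.57000e-02 1.41700e-01 9.48628e+01] tilt [ 7.e-04 -3.e-04 -1.e+00]
[-0.0011  0.0025  0.1885 -0.0046] rows 2.3
```

Call:
{"name": "arm_command", "arguments": {"deltas": [[0,0.002,0.07,0,0,0,1],[0,0.002,0.14,0,0,0,1],[0,0.002,0.17,0,0,0,1],[0,0.002,0.188,0,0,0,1],[0,0.002,0.188,0,0,0,1],[0,0.002,0.188,0,0,0,0.1],[0,0.002,0.188,0,0,0,0.1],[0,0.002,0.188,0,0,0,0.1]]}}

```text
clock: 19.9
tcp_pos: [0.6254, 0.0557, 0.2126]
orientation: [0.676, 0.736, 0.001, 0.001]
ft_force: [0.3, 0.6, -0.2]
gripper_width: 0.67
grip_force: 0.0
```

Call:
{"name": "arm_command", "arguments": {"deltas": [[0,0,0,0,0,0,0.1],[0,0,-0.07,0,0,0,0.1],[0,0,-0.14,0,0,0,0.1],[0,0,-0.22,0,0,0,0.1],[0,0,-0.3,0,0,0,0.1]]}}

```text
clock: 20.32
tcp_pos: [0.6246, 0.0553, 0.3633]
orientation: [0.677, 0.736, 0.0, 0.0]
ft_force: [1.4, 1.1, -0.2]
gripper_width: 0.89
grip_force: 0.0
```

```bash
python3 - <<'E'
from h import *
plan((.49,-.16,.22,90),None,(.395,-.275,.25,84.2))
E
```

```text
now [6.24600e-01 5.53000e-02 1.99800e-01 9.48514e+01] tilt [ 0.e+00  1.e-04 -1.e+00]
[-0.4063 -0.3047 -0.0404  0.1617] rows 6.1
--
[-0.23   -0.19   -0.06    0.1933] rows 3.6
```

Call:
{"name": "arm_command", "arguments": {"deltas": [[-0.406,-0.305,-0.04,0,0,0.162,0.1],[-0.406,-0.305,-0.04,0,0,0.162,0.1],[-0.406,-0.305,-0.04,0,0,0.162,0.1],[-0.406,-0.305,-0.04,0,0,0.162,0.1],[-0.406,-0.305,-0.04,0,0,0.162,0.1],[-0.406,-0.305,-0.04,0,0,0.162,0.1],[-0.406,-0.305,-0.04,0,0,0.162,0.1]]}}

```text
clock: 20.9
tcp_pos: [0.4867, -0.1667, 0.3824]
orientation: [0.71, 0.704, -0.001, 0.001]
ft_force: [0.1, -0.4, 0.5]
gripper_width: 0.9
grip_force: 0.0
```

Call:
{"name": "arm_command", "arguments": {"deltas": [[-0.23,-0.19,-0.06,0,0,0.193,0.1],[-0.23,-0.19,-0.06,0,0,0.193,0.1],[-0.23,-0.19,-0.06,0,0,0.193,0.1],[-0.23,-0.19,-0.06,0,0,0.193,0.1],[-0.23,-0.19,-0.06,0,0,0.193,0.1],[-0.23,-0.19,-0.06,0,0,0.193,0.1]]}}

```text
clock: 21.4
tcp_pos: [0.3945, -0.2757, 0.4121]
orientation: [0.743, 0.669, 0.0, 0.001]
ft_force: [0.5, 1.3, -0.0]
gripper_width: 0.901
grip_force: 0.0
```

```bash
python3 - <<'E'
from h import *
np.set_printoptions(precision=4,suppress=True)
f,T=snap("wrist","w5");P=cloud(f,T);C=f["color"].astype(int);h=P[...,2]
for d in bot.spot_point(f,"board_mid"): print(d["uv"],d["confidence"],at_z(f,T,d["uv"],.04))
pink=(C[...,0]>C[...,1]+30)&(h>.035)&(h<.055)&(np.hypot(P[...,0]-.395,P[...,1]+.275)<.14)
print(cv2.minAreaRect((P[pink][:,:2]*1000).astype(np.float32)))
# all edge pts incl hidden by gripper: slots = holes below board level
sl=(h<.025)&(np.hypot(P[...,0]-.395,P[...,1]+.275)<.066)
n,lab,st,ce=cv2.connectedComponentsWithStats(sl.astype(np.uint8))
for i in range(1,n):
    if st[i,4]>40: print("slot",st[i],P[lab==i].mean(0),at_z(f,T,st[i][:2]+st[i][2:4]/2,.044))
plan()
g,U=snap("scene");P=cloud(g,U);C=g["color"]
for xy,z in(((.634,-.0483),.064),((.6295,.0035),.064),((.625,.0553),.064),((.4355,.154),.036)): print(top(P,C,xy,.026,z-.007,z+.008))
E
```

```text
[285.6, 177.0] 0.65 [ 0.3969 -0.2732  0.04  ]
((393.55712890625, -276.339599609375), (199.34884643554688, 149.6763153076172), 84.15664672851562)
slot [233 162  26  36 838] [ 0.3456 -0.2785  0.001 ] [ 0.3516 -0.2709  0.044 ]
slot [309 162  28  36 893] [ 0.4416 -0.2889  0.001 ] [ 0.4391 -0.2803  0.044 ]
now [ 0.3959 -0.2738  0.2479 84.2676] tilt [ 0.0001  0.0006 -1.    ]
(array([ 0.6319, -0.0491]), 0.0239, 198, array([ 0.634 , -0.051 ,  0.0637]), array([83., 79., 78.]))
(array([0.6302, 0.004 ]), 0.0238, 187, array([0.6324, 0.0015, 0.0635]), array([71., 68., 68.]))
(array([0.622 , 0.0558]), 0.024, 175, array([0.6245, 0.0531, 0.0636]), array([65., 59., 58.]))
(array([0.4335, 0.1529]), 0.0221, 109, array([0.4369, 0.1513, 0.0356]), array([178., 150.,  66.]))
```

View pics/w5.png

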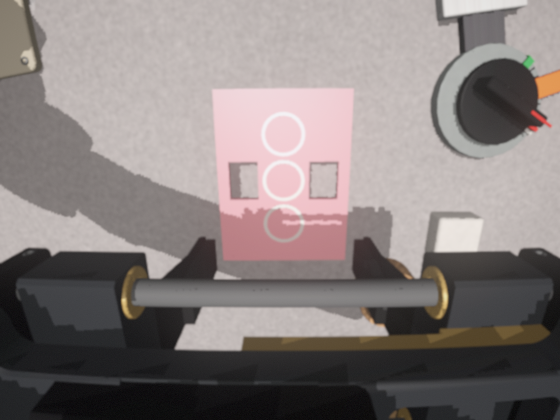

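The wrist view shows the board with its hand slots at (244,180) and (323,180). Its centre is (.3948,-.276) at yaw 84.1°. I lower into the slots, grip the web and lift.

```bash
python3 - <<'E'
from h import *
plan((.3948,-.276,.10,84.1),None,(.3948,-.276,.04,84.1))
E
```

```text
now [ 0.396  -0.2736  0.2477 84.3149] tilt [ 2.e-04  3.e-04 -1.e+00]
[-0.005  -0.002   0.2955  0.0072] rows 3.5
--
[ 0.    0.    0.12 -0.  ] rows 1.4
```

Call:
{"name": "arm_command", "arguments": {"deltas": [[-0.005,-0.002,0.08,0,0,0.007,0.13],[-0.005,-0.002,0.16,0,0,0.007,0.13],[-0.005,-0.002,0.24,0,0,0.007,0.13],[-0.005,-0.002,0.295,0,0,0.007,0.13],[-0.005,-0.002,0.295,0,0,0.007,0.13],[-0.005,-0.002,0.295,0,0,0.007,0.13]], "newtons": 30}}

```text
clock: 22.05
tcp_pos: [0.3944, -0.2762, 0.2633]
orientation: [0.743, 0.67, -0.0, -0.001]
ft_force: [-0.2, -0.4, 1.1]
gripper_width: 0.869
grip_force: 0.0
```

Call:
{"name": "arm_command", "arguments": {"deltas": [[0,0,0.03,0,0,0,0.13],[0,0,0.06,0,0,0,0.13],[0,0,0.09,0,0,0,0.13],[0,0,0.12,0,0,0,0.13],[0,0,0.12,0,0,0,0.13]]}}

```text
clock: 22.47
tcp_pos: [0.3945, -0.277, 0.2039]
orientation: [0.743, 0.669, 0.0, -0.0]
ft_force: [-0.8, -0.4, -1.2]
gripper_width: 0.87
grip_force: 0.0
```

Call:
{"name": "arm_command", "arguments": {"deltas": [[0,0,0,0,0,0,0.6],[0,0,0,0,0,0,0.6],[0,0,0,0,0,0,0.6],[0,0,0,0,0,0,0.6],[0,0,0,0,0,0,0.6],[0,0,0,0,0,0,0.6]]}}

```text
clock: 22.97
tcp_pos: [0.3944, -0.2775, 0.2051]
orientation: [0.743, 0.669, 0.0, 0.001]
ft_force: [-0.9, 0.8, 7.9]
gripper_width: 0.658
grip_force: 30.0
```

```bash
python3 - <<'E'
from h import *
plan((.3948,-.276,.20,84.1),None,(.49,-.16,.2,90),None,(.6295,.0035,.16,95))
E
```

```text
now [ 3.94400e-01 -2.77500e-01  4.16000e-02  8.39787e+01] tilt [-0.0011  0.0017 -1.    ]
[ 0.0031  0.0005 -0.3168 -0.004 ] rows 3.8
--
[ 0.2503  0.1655 -0.     -0.1967] rows 3.6
--
[ 0.327   0.279   0.08   -0.1667] rows 5.2
```

Call:
{"name": "arm_command", "arguments": {"deltas": [[0,0,-0.05,0,0,0,1],[0,0,-0.1,0,0,0,1],[0,0,-0.16,0,0,0,1],[0,0,-0.22,0,0,0,1],[0,0,-0.28,0,0,0,1],[0,0,-0.316,0,0,0,1],[0,0,-0.316,0,0,0,1]]}}

```text
clock: 23.55
tcp_pos: [0.3947, -0.2776, 0.3664]
orientation: [0.743, 0.669, 0.001, 0.003]
ft_force: [0.6, 0.3, -2.3]
gripper_width: 0.662
grip_force: 30.0
```

Call:
{"name": "arm_command", "arguments": {"deltas": [[0.04,0.026,0,0,0,-0.03,1],[0.08,0.052,0,0,0,-0.06,1],[0.12,0.08,0,0,0,-0.1,1],[0.16,0.106,0,0,0,-0.13,1],[0.2,0.132,0,0,0,-0.16,1],[0.25,0.165,0,0,0,-0.197,1],[0.25,0.165,0,0,0,-0.197,1]]}}

```text
clock: 24.13
tcp_pos: [0.4914, -0.1564, 0.361]
orientation: [0.705, 0.709, 0.001, -0.001]
ft_force: [-0.5, 0.7, -1.0]
gripper_width: 0.663
grip_force: 30.0
```

Call:
{"name": "arm_command", "arguments": {"deltas": [[0.047,0.04,0.01,0,0,-0.02,1],[0.094,0.08,0.02,0,0,-0.05,1],[0.14,0.12,0.03,0,0,-0.07,1],[0.187,0.16,0.04,0,0,-0.1,1],[0.234,0.2,0.055,0,0,-0.12,1],[0.28,0.24,0.07,0,0,-0.14,1],[0.327,0.279,0.08,0,0,-0.167,1],[0.327,0.279,0.08,0,0,-0.167,1]]}}

```text
clock: 24.8
tcp_pos: [0.6301, 0.0076, 0.3192]
orientation: [0.674, 0.739, 0.001, -0.002]
ft_force: [-0.4, 0.7, -1.1]
gripper_width: 0.659
grip_force: 30.0
```

Call:
{"name": "arm_command", "arguments": {"deltas": [[0,0,0,0,0,0,1],[0,0,0,0,0,0,1],[0,0,0,0,0,0,1]]}}

```text
clock: 25.05
tcp_pos: [0.6285, 0.0003, 0.3215]
orientation: [0.677, 0.736, -0.001, 0.0]
ft_force: [0.0, -0.1, -0.6]
gripper_width: 0.664
grip_force: 30.0
```

```bash
python3 - <<'E'
from h import *
np.set_printoptions(precision=4,suppress=True)
st=bot.observe();print(st["grip_force"],st["ft_force"])
f,T=snap("wrist","w6");P=cloud(f,T);C=f["color"].astype(int);h=P[...,2]
pink=(C[...,0]>C[...,1]+30)&(h>.12)&(h<.2)
q=P[pink];print(len(q),np.median(q,0),cv2.minAreaRect((q[:,:2]*1000).astype(np.float32)))
A=np.c_[q[:,:2],np.ones(len(q))];print("plane",np.linalg.lstsq(A,q[:,2],rcond=None)[0])
for d in bot.spot_point(f,"board_mid"): print(d["uv"],d["confidence"],at_z(f,T,d["uv"],.16))
plan((.6295,.0035,.0695,95))
E
```

```text
29.993693232536316 [ 0.0034 -0.0824 -0.5793]
55969 [0.6286 0.0548 0.1611] ((625.32763671875, 30.19440460205078), (151.72642517089844, 143.75595092773438), 5.086909770965576)
plane [-0.002  -0.0026  0.1624]
[283.4, 260.3] 0.8 [0.6273 0.0057 0.16  ]
now [ 0.6285  0.0004  0.1584 94.7953] tilt [-0.0008  0.0002 -1.    ]
[ 0.0061  0.0024  0.1779 -0.0068] rows 2.1
```

View pics/w6.png

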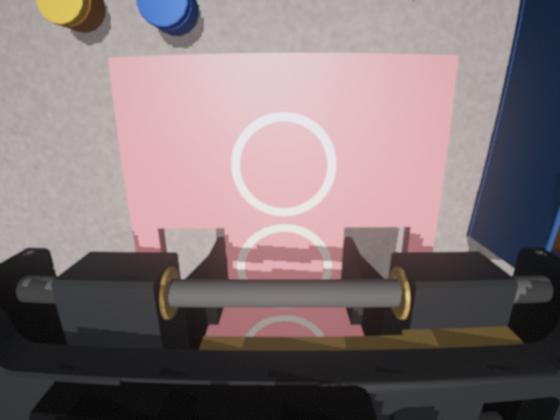

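The board is level in the gripper, with ring centres at (284,164) and (284,265). The offset from the grasp is about 1.5 mm. I lower it onto the jars.

Call:
{"name": "arm_command", "arguments": {"deltas": [[0.004,0.002,0.04,0,0,-0.007,1],[0.004,0.002,0.08,0,0,-0.007,1],[0.004,0.002,0.11,0,0,-0.007,1],[0.004,0.002,0.14,0,0,-0.007,1],[0.004,0.002,0.16,0,0,-0.007,1],[0.004,0.002,0.16,0,0,-0.007,1]]}}

```text
clock: 25.65
tcp_pos: [0.6288, 0.0029, 0.2397]
orientation: [0.675, 0.738, -0.001, -0.001]
ft_force: [-1.0, -0.1, -2.1]
gripper_width: 0.663
grip_force: 30.0
```

```bash
python3 - <<'E'
from h import *
plan((.6293,.0025,.0695,95))
print(bot.observe()["ft_force"])
E
```

```text
now [6.28800e-01 2.90000e-03 7.62000e-02 9.50566e+01] tilt [-2.0e-04 -3.1e-03 -1.0e+00]
[-0.0009  0.0009  0.0135  0.0019] rows 0.2
[-0.96472066 -0.14143117 -2.06631662]
```

Call:
{"name": "arm_command", "arguments": {"deltas": [[0,0,0.005,0,0,0,1],[0,0,0.01,0,0,0,1],[0,0,0.014,0,0,0,1],[0,0,0.014,0,0,0,1]]}}

```text
clock: 25.98
tcp_pos: [0.6298, 0.0037, 0.235]
orientation: [0.675, 0.738, 0.0, 0.0]
ft_force: [0.9, 0.1, -2.1]
gripper_width: 0.661
grip_force: 30.0
```

Call:
{"name": "arm_command", "arguments": {"deltas": [[0,0,0,0,0,0,0.13],[0,0,0,0,0,0,0.13],[0,0,0,0,0,0,0.13],[0,0,0,0,0,0,0.13],[0,0,0,0,0,0,0.13]]}}

```text
clock: 26.4
tcp_pos: [0.6298, 0.0038, 0.235]
orientation: [0.675, 0.738, 0.0, 0.0]
ft_force: [0.7, -0.1, 0.5]
gripper_width: 0.856
grip_force: 0.0
```

Call:
{"name": "arm_command", "arguments": {"deltas": [[0,0,-0.03,0,0,0,0.13],[0,0,-0.08,0,0,0,0.13],[0,0,-0.15,0,0,0,0.13],[0,0,-0.22,0,0,0,0.13],[0,0,-0.3,0,0,0,0.13]]}}

```text
clock: 26.82
tcp_pos: [0.6292, 0.0037, 0.3855]
orientation: [0.675, 0.738, -0.001, -0.001]
ft_force: [0.2, 0.4, -0.5]
gripper_width: 0.871
grip_force: 0.0
```

```bash
python3 - <<'E'
from h import *
plan((.4358,.1542,.14,95))
for n in("scene","side"):
    f,T=snap(n,n+"7");P=cloud(f,T);C=f["color"].astype(int);h=P[...,2]
    pink=(C[...,0]>C[...,1]+40)&(C[...,2]>C[...,1]-5)&(h>.062)&(h<.082)&(np.hypot(P[...,0]-.63,P[...,1])<.15)
    q=P[pink];print(n,len(q),np.median(q,0),cv2.minAreaRect((q[:,:2]*1000).astype(np.float32)))
    print(top(P,f["color"],(.435,.154),.06,.03,.042))
E
```

```text
now [6.29200e-01 3.70000e-03 2.22000e-01 9.51192e+01] tilt [ 1.0e-04 -1.6e-03 -1.0e+00]
[ 0.3343 -0.3584  0.1641  0.004 ] rows 6.2
scene 2476 [0.6322042  0.00400657 0.07193344] ((628.2648315429688, 6.143272399902344), (151.45860290527344, 202.31106567382812), 5.685077667236328)
(array([0.4325, 0.1537]), 0.0238, 82, array([0.439 , 0.1515, 0.0357]), array([177., 147.,  58.]))
side 3030 [0.62728363 0.02251484 0.07397101] ((630.49951171875, 5.179603576660156), (151.62277221679688, 206.40512084960938), 5.2611236572265625)
(array([0.4362, 0.1551]), 0.0226, 259, array([0.4351, 0.1575, 0.0373]), array([188., 154.,  68.]))
```

Call:
{"name": "arm_command", "arguments": {"deltas": [[0.334,-0.358,0,0,0,0.004,0.2],[0.334,-0.358,0,0,0,0.004,0.2],[0.334,-0.358,0,0,0,0.004,0.2],[0.334,-0.358,0,0,0,0.004,0.2],[0.334,-0.358,0.06,0,0,0.004,0.2],[0.334,-0.358,0.12,0,0,0.004,0.2],[0.334,-0.358,0.164,0,0,0.004,0.2],[0.334,-0.358,0.164,0,0,0.004,0.2]], "newtons": 10}}

```text
clock: 27.58
tcp_pos: [0.4326, 0.1551, 0.2978]
orientation: [0.674, 0.739, -0.003, -0.002]
ft_force: [0.0, -0.4, -1.4]
gripper_width: 0.802
grip_force: 0.0
```

Call:
{"name": "arm_command", "arguments": {"deltas": [[0,0,0,0,0,0,0.2],[0,0,0,0,0,0,0.2]]}}

```text
clock: 27.75
tcp_pos: [0.4377, 0.1537, 0.3042]
orientation: [0.676, 0.737, 0.001, 0.0]
ft_force: [1.0, 0.1, 1.0]
gripper_width: 0.799
grip_force: 0.0
```

```bash
python3 - <<'E'
from h import *
f,T=snap("wrist");P=cloud(f,T);t=top(P,f["color"],(.436,.154),.05,.031,.042);print(t)
plan((.4358,.1542,.022,95),(*t[0],.022,95))
E
```

```text
(array([0.4357, 0.1537]), 0.021, 1867, array([0.4357, 0.1549, 0.0368]), array([238., 219., 124.]))
now [ 0.438   0.1537  0.141  94.9061] tilt [ 6.0e-04  2.5e-03 -1.0e+00]
[ 0.0014 -0.0043  0.238  -0.0031] rows 2.9
[ 0.0004 -0.0046  0.238  -0.0031] rows 0.0
```

View pics/side7.png

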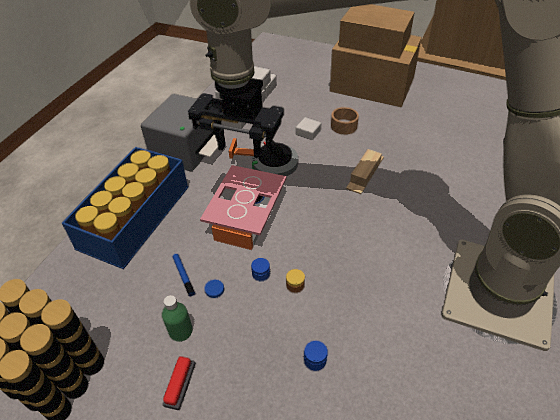

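The side view shows the board level on the row at (245,200) and a single amber jar at (296,279). I pick that jar for the board's middle ring.

Call:
{"name": "arm_command", "arguments": {"deltas": [[0.001,-0.004,0.08,0,0,0,0.2],[0.001,-0.004,0.16,0,0,0,0.2],[0.001,-0.004,0.22,0,0,0,0.2],[0.001,-0.004,0.238,0,0,0,0.2],[0.001,-0.004,0.238,0,0,0,0.2],[0.001,-0.004,0.238,0,0,0,1],[0.001,-0.004,0.238,0,0,0,1],[0.001,-0.004,0.238,0,0,0,1]]}}

```text
clock: 28.47
tcp_pos: [0.4356, 0.1543, 0.185]
orientation: [0.676, 0.737, 0.001, 0.001]
ft_force: [-0.6, -0.2, 0.0]
gripper_width: 0.653
grip_force: 0.0
```

Call:
{"name": "arm_command", "arguments": {"deltas": [[0,0,0,0,0,0,1],[0,0,0,0,0,0,1],[0,0,0,0,0,0,1],[0,0,0,0,0,0,1],[0,0,-0.07,0,0,0,1],[0,0,-0.15,0,0,0,1],[0,0,-0.22,0,0,0,1],[0,0,-0.296,0,0,0,1]]}}

```text
clock: 29.13
tcp_pos: [0.4339, 0.1545, 0.333]
orientation: [0.675, 0.737, -0.0, -0.0]
ft_force: [1.5, 0.3, -1.3]
gripper_width: 0.48
grip_force: 10.0
```

Call:
{"name": "arm_command", "arguments": {"deltas": [[-0.05,0.055,0,0,0,0,1],[-0.1,0.11,0,0,0,0,1],[-0.15,0.165,0,0,0,0,1],[-0.2,0.22,0,0,0,0,1],[-0.25,0.275,0,0,0,0,1],[-0.3,0.33,0,0,0,0,1],[-0.33,0.36,0,0,0,0,1],[-0.33,0.36,0,0,0,0,1]]}}

```text
clock: 29.8
tcp_pos: [0.6305, 0.001, 0.3304]
orientation: [0.678, 0.735, -0.001, 0.0]
ft_force: [0.1, -0.5, -0.3]
gripper_width: 0.483
grip_force: 10.0
```

Call:
{"name": "arm_command", "arguments": {"deltas": [[0,0,0,0,0,0,1],[0,0,0,0,0,0,1],[0,0,0,0,0,0,1]]}}

```text
clock: 30.05
tcp_pos: [0.6275, 0.007, 0.3318]
orientation: [0.675, 0.738, -0.0, -0.0]
ft_force: [0.2, 0.5, -0.0]
gripper_width: 0.481
grip_force: 10.0
```

```bash
python3 - <<'E'
from h import *
plan((.6293,.005,.096,95))
f,T=snap("wrist")
for d in bot.spot_point(f,"board_mid"): print(d["uv"],d["confidence"],at_z(f,T,d["uv"],.072))
P=cloud(f,T);C=f["color"].astype(int);h=P[...,2]
pink=(C[...,0]>C[...,1]+40)&(h>.062)&(h<.082);q=P[pink];print(cv2.minAreaRect((q[:,:2]*1000).astype(np.float32)))
E
```

```text
now [6.27500e-01 7.00000e-03 1.68300e-01 9.50879e+01] tilt [ 3.e-04 -3.e-04 -1.e+00]
[-0.0042  0.0032  0.1446  0.0029] rows 1.7
[289.0, 212.8] 0.88 [0.63124838 0.00500561 0.072     ]
((630.0130615234375, -1.5602264404296875), (150.0956268310547, 186.6971893310547), 5.885147571563721)
```

Call:
{"name": "arm_command", "arguments": {"deltas": [[-0.003,0.003,0.05,0,0,0,1],[-0.003,0.003,0.09,0,0,0,1],[-0.003,0.003,0.12,0,0,0,1],[-0.003,0.003,0.135,0,0,0,1],[-0.003,0.003,0.142,0,0,0,1],[-0.003,0.003,0.145,0,0,0,1],[-0.003,0.003,0.145,0,0,0,1]]}}

```text
clock: 30.73
tcp_pos: [0.63, 0.0046, 0.26]
orientation: [0.676, 0.737, 0.0, 0.0]
ft_force: [0.1, -0.3, 0.4]
gripper_width: 0.48
grip_force: 10.0
```

```bash
python3 - <<'E'
from h import *
plan((.6297,.005,.095,95));print(bot.observe()["ft_force"])
E
```

```text
now [6.30000e-01 4.60000e-03 9.65000e-02 9.50042e+01] tilt [-1.e-04  1.e-03 -1.e+00]
[ 0.0009 -0.0004  0.0029  0.0001] rows 0.0
[ 0.05552133 -0.31115765  0.35535706]
```

Now I lower the last 2 mm, release, retreat, and check the pack.

Call:
{"name": "arm_command", "arguments": {"deltas": [[0,0,0.002,0,0,0,1],[0,0,0.004,0,0,0,1],[0,0,0.004,0,0,0,1],[0,0,0.004,0,0,0,0.25],[0,0,0.004,0,0,0,0.25],[0,0,0.004,0,0,0,0.25],[0,0,0.004,0,0,0,0.25]]}}

```text
clock: 31.32
tcp_pos: [0.6298, 0.0044, 0.2574]
orientation: [0.676, 0.737, 0.0, 0.0]
ft_force: [-0.9, 0.8, 0.8]
gripper_width: 0.693
grip_force: 0.0
```

Call:
{"name": "arm_command", "arguments": {"deltas": [[0,0,-0.05,0,0,0,0.25],[0,0,-0.12,0,0,0,0.25],[0,0,-0.2,0,0,0,0.25],[0,0,-0.28,0,0,0,0.25]]}}

```text
clock: 31.65
tcp_pos: [0.6294, 0.0044, 0.3986]
orientation: [0.676, 0.737, -0.0, -0.0]
ft_force: [2.2, -0.2, 0.3]
gripper_width: 0.746
grip_force: 0.0
```

```bash
python3 - <<'E'
from h import *
for n in("scene","side","wrist"):
    f,T=snap(n,n+"8");P=cloud(f,T);C=f["color"].astype(int);h=P[...,2]
    pink=(C[...,0]>C[...,1]+40)&(C[...,2]>C[...,1]-5)&(h>.062)&(h<.082)&(np.hypot(P[...,0]-.63,P[...,1])<.15)
    q=P[pink];print(n,len(q),cv2.minAreaRect((q[:,:2]*1000).astype(np.float32)))
    print(top(P,f["color"],(.63,.005),.05,.102,.115))
plan((.63,-.1,.22,65),None,(.64,-.17,.20,35),None,(.649,-.2105,.18,5),None,(.649,-.2105,.16,-25),None,(.649,-.2105,.14,-35.5))
E
```

```text
scene 2205 ((628.8233032226562, 6.867149353027344), (152.8549041748047, 201.02191162109375), 5.554344654083252)
(array([0.6274, 0.0027]), 0.0223, 155, array([0.63  , 0.0024, 0.1078]), array([195., 159.,  67.]))
side 2756 ((630.7603759765625, 5.811408996582031), (152.43746948242188, 205.4560546875), 5.398656368255615)
(array([0.6318, 0.0062]), 0.0231, 196, array([0.6294, 0.0083, 0.1093]), array([182., 149.,  65.]))
wrist 8806 ((632.06103515625, -25.031822204589844), (149.0798797607422, 139.5574188232422), 5.8672685623168945)
(array([0.63  , 0.0037]), 0.0209, 1535, array([0.6299, 0.0048, 0.1088]), array([236., 215., 128.]))
now [6.3030e-01 4.7000e-03 2.3770e-01 9.4984e+01] tilt [-6.0e-04  6.7e-03 -1.0e+00]
[-0.2086 -0.0189  0.0354  0.9995] rows 4.2
--
[-0.1184  0.0773  0.04    1.    ] rows 4.2
--
[-0.0317  0.0767  0.04    1.    ] rows 4.2
--
[0.   0.   0.04 1.  ] rows 4.2
--
[ 0.   -0.    0.04  0.35] rows 1.5
```

View pics/wrist8.png

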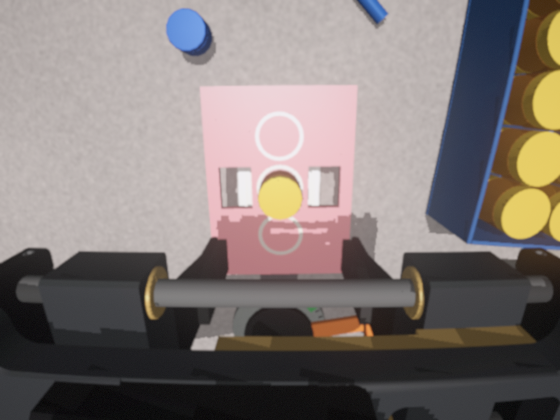

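The amber jar (280,198) stands on the middle ring and the board is centred on the row. I go back to the wheel.

Call:
{"name": "arm_command", "arguments": {"deltas": [[-0.208,-0.019,0.035,0,0,1,0.2],[-0.208,-0.019,0.035,0,0,1,0.2],[-0.208,-0.019,0.035,0,0,1,0.2],[-0.208,-0.019,0.035,0,0,1,0.2],[-0.208,-0.019,0.035,0,0,1,0.2]], "newtons": 25}}

```text
clock: 32.22
tcp_pos: [0.6289, -0.1022, 0.378]
orientation: [0.846, 0.533, -0.001, -0.001]
ft_force: [0.2, 0.9, 0.4]
gripper_width: 0.803
grip_force: 0.0
```

Call:
{"name": "arm_command", "arguments": {"deltas": [[-0.118,0.077,0.04,0,0,1,0.2],[-0.118,0.077,0.04,0,0,1,0.2],[-0.118,0.077,0.04,0,0,1,0.2],[-0.118,0.077,0.04,0,0,1,0.2],[-0.118,0.077,0.04,0,0,1,0.2]]}}

```text
clock: 32.63
tcp_pos: [0.6395, -0.1688, 0.3588]
orientation: [0.954, 0.3, -0.0, -0.001]
ft_force: [-0.6, 0.6, -0.5]
gripper_width: 0.8
grip_force: 0.0
```

Call:
{"name": "arm_command", "arguments": {"deltas": [[-0.032,0.077,0.04,0,0,1,0.2],[-0.032,0.077,0.04,0,0,1,0.2],[-0.032,0.077,0.04,0,0,1,0.2],[-0.032,0.077,0.04,0,0,1,0.2],[-0.032,0.077,0.04,0,0,1,0.2]]}}

```text
clock: 33.05
tcp_pos: [0.6486, -0.2091, 0.3393]
orientation: [0.999, 0.044, -0.0, -0.0]
ft_force: [-0.9, 0.2, 0.2]
gripper_width: 0.802
grip_force: 0.0
```

Call:
{"name": "arm_command", "arguments": {"deltas": [[0,0,0.04,0,0,1,0.2],[0,0,0.04,0,0,1,0.2],[0,0,0.04,0,0,1,0.2],[0,0,0.04,0,0,1,0.2],[0,0,0.04,0,0,1,0.2]]}}

```text
clock: 33.47
tcp_pos: [0.6485, -0.2093, 0.3196]
orientation: [0.976, -0.216, -0.0, -0.0]
ft_force: [-0.3, 0.1, 0.3]
gripper_width: 0.805
grip_force: 0.0
```

Call:
{"name": "arm_command", "arguments": {"deltas": [[0,0,0.04,0,0,0.35,0.2],[0,0,0.04,0,0,0.35,0.2],[0,0,0.04,0,0,0.35,0.2],[0,0,0.04,0,0,0.35,0.2]]}}

```text
clock: 33.8
tcp_pos: [0.6485, -0.2099, 0.2999]
orientation: [0.954, -0.301, 0.0, -0.0]
ft_force: [-0.9, -0.3, -0.1]
gripper_width: 0.802
grip_force: 0.0
```

```bash
python3 - <<'E'
from h import *
plan((.6492,-.211,.061,-35.5));print(bot.observe()["joint_pos"])
E
```

```text
now [  0.6485  -0.2099   0.1364 -35.034 ] tilt [ 1.e-04 -2.e-04 -1.e+00]
[0.0025 0.0011 0.1509 0.0155] rows 1.8
[ 0.27385507  0.52204296 -0.03914848  1.41866658  0.02082183  1.20112567
 -1.9498587 ]
```

Call:
{"name": "arm_command", "arguments": {"deltas": [[0.002,0.001,0.07,0,0,0.015,0.4],[0.002,0.001,0.13,0,0,0.015,0.4],[0.002,0.001,0.15,0,0,0.015,0.5],[0.002,0.001,0.15,0,0,0.015,0.5],[0.002,0.001,0.15,0,0,0.015,1],[0.002,0.001,0.15,0,0,0.015,1],[0.002,0.001,0.15,0,0,0.015,1],[0.002,0.001,0.15,0,0,0.015,1]]}}

```text
clock: 34.47
tcp_pos: [0.6491, -0.2116, 0.2259]
orientation: [0.951, -0.308, 0.001, -0.0]
ft_force: [0.3, 0.6, -0.2]
gripper_width: 0.286
grip_force: 0.0
```

Call:
{"name": "arm_command", "arguments": {"deltas": [[0,0,0,0,0,0,1],[0,0,0,0,0,0,1],[0,0,0,0,0,0,1],[0,0,0,0,0,0,1],[0,0,0,0,0,0,1],[0,0,0,0,0,0,1]]}}

```text
clock: 34.97
tcp_pos: [0.6485, -0.2123, 0.2254]
orientation: [0.951, -0.309, 0.0, 0.001]
ft_force: [-4.1, -1.9, 5.5]
gripper_width: 0.163
grip_force: 25.0
```

Call:
{"name": "arm_command", "arguments": {"deltas": [[0,0,0,0,0,-0.15,1],[0,0,0,0,0,-0.3,1],[0,0,0,0,0,-0.45,1],[0,0,0,0,0,-0.6,1],[0,0,0,0,0,-0.75,1],[0,0,0,0,0,-0.9,1],[0,0,0,0,0,-1,1],[0,0,0,0,0,-1,1]]}}

```text
clock: 35.63
tcp_pos: [0.6489, -0.2113, 0.2253]
orientation: [0.999, -0.05, 0.0, -0.0]
ft_force: [-3.0, -0.6, 6.1]
gripper_width: 0.161
grip_force: 25.0
```

Call:
{"name": "arm_command", "arguments": {"deltas": [[0,0,0,0,0,-0.15,1],[0,0,0,0,0,-0.3,1],[0,0,0,0,0,-0.45,1],[0,0,0,0,0,-0.6,1],[0,0,0,0,0,-0.75,1],[0,0,0,0,0,-0.9,1],[0,0,0,0,0,-1,1],[0,0,0,0,0,-1,1]]}}

```text
clock: 36.3
tcp_pos: [0.6488, -0.2102, 0.2253]
orientation: [0.978, 0.211, -0.0, -0.001]
ft_force: [-5.7, 4.4, 7.6]
gripper_width: 0.163
grip_force: 25.0
```

```bash
python3 - <<'E'
from h import *
c,_=cur();plan((*c[:3],44.8))
E
```

```text
now [ 0.6488 -0.2102  0.0618 24.312 ] tilt [ 3.0e-04 -1.9e-03 -1.0e+00]
[ 0.      0.     -0.     -0.6829] rows 2.9
```

Call:
{"name": "arm_command", "arguments": {"deltas": [[0,0,0,0,0,-0.12,1],[0,0,0,0,0,-0.24,1],[0,0,0,0,0,-0.36,1],[0,0,0,0,0,-0.48,1],[0,0,0,0,0,-0.6,1],[0,0,0,0,0,-0.683,1],[0,0,0,0,0,-0.683,1],[0,0,0,0,0,-0.683,1]]}}

```text
clock: 36.97
tcp_pos: [0.6486, -0.2096, 0.2253]
orientation: [0.925, 0.38, -0.0, -0.002]
ft_force: [-8.2, 6.6, 9.7]
gripper_width: 0.155
grip_force: 25.0
```

Call:
{"name": "arm_command", "arguments": {"deltas": [[0,0,0,0,0,0,0.4],[0,0,0,0,0,0,0.4],[0,0,0,0,0,0,0.4],[0,0,0,0,0,0,0.4],[0,0,-0.06,0,0,0,0.4],[0,0,-0.13,0,0,0,0.4],[0,0,-0.2,0,0,0,0.4],[0,0,-0.2,0,0,0,0.4]]}}

```text
clock: 37.63
tcp_pos: [0.6504, -0.2118, 0.333]
orientation: [0.926, 0.379, 0.004, 0.003]
ft_force: [0.2, -0.9, 0.5]
gripper_width: 0.587
grip_force: 0.0
```

```bash
python3 - <<'E'
from h import *
plan()
f,T=snap("wrist")
for l,z in [("wheel_pointer",.033),("stop_pad",.042)]:
    for d in bot.spot_point(f,l): p=at_z(f,T,d["uv"],z);print(l,d["uv"],d["confidence"],p,np.degrees(np.arctan2(p[1]+.211,p[0]-.6495)))
cv2.imwrite("pics/w9.png",cv2.resize(f["color"][20:320,100:500,::-1],(800,600),interpolation=cv2.INTER_CUBIC))
E
```

```text
now [ 0.6504 -0.2118  0.1695 44.5089] tilt [ 0.0056  0.0097 -0.9999]
wheel_pointer [276.7, 140.1] 0.56 [ 0.68676767 -0.17180719  0.033     ] 46.442306124388544
stop_pad [170.4, 120.7] 0.72 [ 0.63629331 -0.09489609  0.042     ] 96.48943910513559
```

View pics/w9.png

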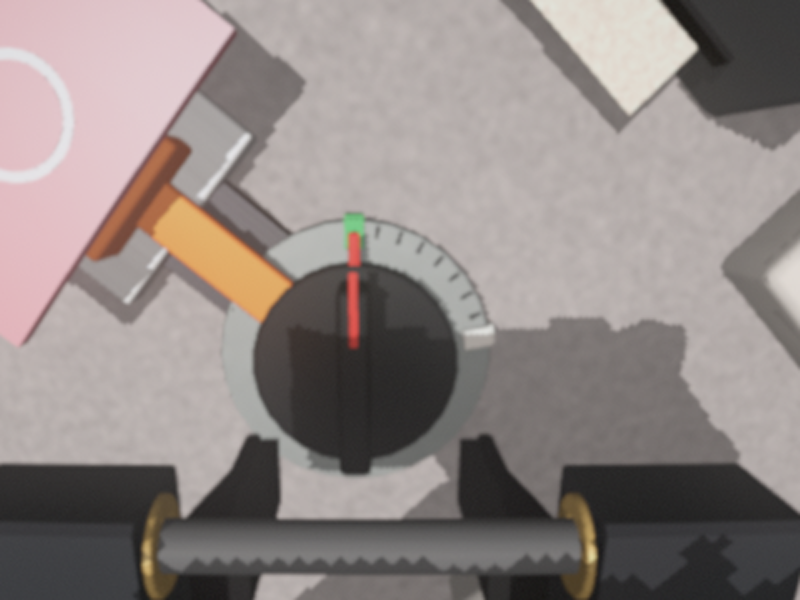

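The pointer tip (354,240) is on the green mark (354,224), and the pad closes off the row end at (140,195). I retreat and do a final check.

Call:
{"name": "arm_command", "arguments": {"deltas": [[-0.05,0.05,-0.08,0,0,0,0],[-0.1,0.1,-0.15,0,0,0,0],[-0.15,0.15,-0.2,0,0,0,0],[-0.2,0.15,-0.25,0,0,0,0],[-0.2,0.15,-0.25,0,0,0,0],[-0.2,0.15,-0.25,0,0,0,0]]}}

```text
clock: 38.28
tcp_pos: [0.6286, -0.3389, 0.4514]
orientation: [0.926, 0.376, 0.0, 0.002]
ft_force: [0.5, -0.0, 0.1]
gripper_width: 0.953
grip_force: 0.0
```

```bash
python3 - <<'E'
from h import *
for n in("scene","side"):
    f,T=snap(n,n+"9");P=cloud(f,T);C=f["color"].astype(int);h=P[...,2]
    pink=(C[...,0]>C[...,1]+40)&(C[...,2]>C[...,1]-5)&(h>.062)&(h<.082)&(np.hypot(P[...,0]-.63,P[...,1])<.15)
    print(n,cv2.minAreaRect((P[pink][:,:2]*1000).astype(np.float32)),top(P,f["color"],(.63,.005),.05,.102,.115))
E
```

```text
scene ((628.5010986328125, 6.41314697265625), (150.22445678710938, 204.143798828125), 5.904345989227295) (array([ 0.5941, -0.0139]), 0.0204, 95, array([ 0.5975, -0.013 ,  0.1077]), array([193., 159.,  66.]))
side ((630.5771484375, 6.694732666015625), (151.64683532714844, 206.77268981933594), 5.139484405517578) (array([ 0.5944, -0.0111]), 0.0218, 122, array([ 0.5957, -0.0075,  0.1097]), array([176., 143.,  61.]))
```

View pics/scene9.png

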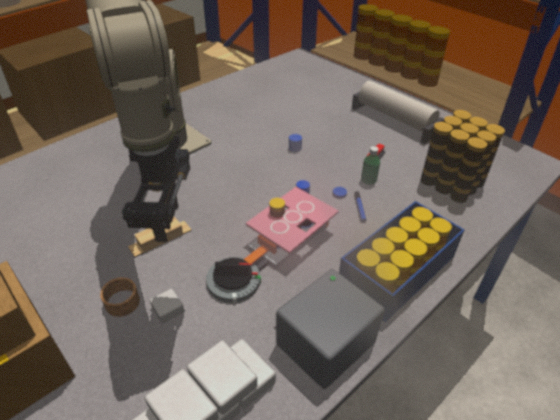

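The check paid off. The amber jar has been knocked aside since release, to (277,206), or (.594,-.012) in the world, and it still stands on the board. To keep the order clean I reopen the cradle, restore the jar, then close again.

```bash
python3 - <<'E'
from h import *
plan((.649,-.2108,.13,44.8),None,(.649,-.2108,.061,44.8))
E
```

```text
now [ 0.6303 -0.3345  0.2843 44.5432] tilt [-1.0e-04 -2.3e-03 -1.0e+00]
[ 0.2002 -0.1502  0.3086 -0.0086] rows 4.8
--
[ 0.     0.     0.138 -0.   ] rows 1.7
```

Call:
{"name": "arm_command", "arguments": {"deltas": [[0.2,-0.15,0.309,0,0,-0.009,0.3],[0.2,-0.15,0.309,0,0,-0.009,0.3],[0.2,-0.15,0.309,0,0,-0.009,0.3],[0.2,-0.15,0.309,0,0,-0.009,0.3],[0.2,-0.15,0.309,0,0,-0.009,0.3],[0.2,-0.15,0.309,0,0,-0.009,0.4],[0.2,-0.15,0.309,0,0,-0.009,0.4]]}}

```text
clock: 38.97
tcp_pos: [0.6485, -0.2075, 0.2915]
orientation: [0.923, 0.384, -0.002, -0.003]
ft_force: [-0.5, 0.3, 1.1]
gripper_width: 0.638
grip_force: 0.0
```

Call:
{"name": "arm_command", "arguments": {"deltas": [[0,0,0.07,0,0,0,0.5],[0,0,0.12,0,0,0,0.5],[0,0,0.138,0,0,0,0.5],[0,0,0.138,0,0,0,0.5],[0,0,0.138,0,0,0,1],[0,0,0.138,0,0,0,1],[0,0,0.138,0,0,0,1],[0,0,0.138,0,0,0,1]]}}

```text
clock: 39.63
tcp_pos: [0.6493, -0.2117, 0.2279]
orientation: [0.925, 0.381, 0.001, 0.001]
ft_force: [0.7, 0.6, 0.5]
gripper_width: 0.281
grip_force: 0.0
```

Call:
{"name": "arm_command", "arguments": {"deltas": [[0,0,0,0,0,0,1],[0,0,0,0,0,0,1],[0,0,0,0,0,0,1],[0,0,0,0,0,0,1],[0,0,0,0,0,0,1]]}}

```text
clock: 40.05
tcp_pos: [0.6481, -0.2101, 0.2271]
orientation: [0.924, 0.382, -0.001, -0.001]
ft_force: [-10.8, 6.1, 10.0]
gripper_width: 0.16
grip_force: 25.0
```

Call:
{"name": "arm_command", "arguments": {"deltas": [[0,0,0,0,0,0.15,1],[0,0,0,0,0,0.3,1],[0,0,0,0,0,0.45,1],[0,0,0,0,0,0.6,1],[0,0,0,0,0,0.75,1],[0,0,0,0,0,0.9,1],[0,0,0,0,0,1,1],[0,0,0,0,0,1,1]]}}

```text
clock: 40.72
tcp_pos: [0.6484, -0.2107, 0.2271]
orientation: [0.992, 0.127, -0.001, -0.001]
ft_force: [-7.4, 2.8, 7.4]
gripper_width: 0.16
grip_force: 25.0
```

Call:
{"name": "arm_command", "arguments": {"deltas": [[0,0,0,0,0,0.15,1],[0,0,0,0,0,0.3,1],[0,0,0,0,0,0.45,1],[0,0,0,0,0,0.6,1],[0,0,0,0,0,0.75,1],[0,0,0,0,0,0.9,1],[0,0,0,0,0,1,1],[0,0,0,0,0,1,1]]}}

```text
clock: 41.38
tcp_pos: [0.6483, -0.2115, 0.2271]
orientation: [0.991, -0.134, -0.001, 0.0]
ft_force: [-7.0, 1.9, 6.3]
gripper_width: 0.157
grip_force: 25.0
```

```bash
python3 - <<'E'
from h import *
c,_=cur();plan((*c[:3],-35.5));print(bot.observe()["ft_force"],bot.observe()["grip_force"])
E
```

```text
now [  0.6483  -0.2115   0.0636 -15.4144] tilt [-1.4e-03  3.0e-04 -1.0e+00]
[ 0.     -0.     -0.      0.6695] rows 2.8
[-6.99052638  1.89585561  6.29455004] 25.001623244024813
```

Call:
{"name": "arm_command", "arguments": {"deltas": [[0,0,0,0,0,0.12,1],[0,0,0,0,0,0.24,1],[0,0,0,0,0,0.36,1],[0,0,0,0,0,0.48,1],[0,0,0,0,0,0.6,1],[0,0,0,0,0,0.67,1],[0,0,0,0,0,0.67,1],[0,0,0,0,0,0.67,1]]}}

```text
clock: 42.05
tcp_pos: [0.6481, -0.212, 0.2271]
orientation: [0.953, -0.304, -0.001, 0.0]
ft_force: [-7.1, -0.4, 7.6]
gripper_width: 0.158
grip_force: 25.0
```

Call:
{"name": "arm_command", "arguments": {"deltas": [[0,0,0,0,0,0,0.4],[0,0,0,0,0,0,0.4],[0,0,0,0,0,0,0.4],[0,0,0,0,0,0,0.4],[0,0,-0.06,0,0,0,0.3],[0,0,-0.14,0,0,0,0.2],[0,0,-0.22,0,0,0,0.2],[0,0,-0.28,0,0,0,0.2]]}}

```text
clock: 42.72
tcp_pos: [0.649, -0.2115, 0.37]
orientation: [0.953, -0.303, 0.002, -0.0]
ft_force: [1.5, -0.3, 0.4]
gripper_width: 0.679
grip_force: 0.0
```

```bash
python3 - <<'E'
from h import *
f,T=snap("wrist","w10");C=f["color"].astype(int)
r=(C[...,0]>C[...,1]+60)&(C[...,0]>C[...,2]+60);r[:100]=r[:100]
for d in bot.spot_point(f,"wheel_pointer"): p=at_z(f,T,d["uv"],.033);print(d["uv"],p,np.degrees(np.arctan2(p[1]+.211,p[0]-.6495)))
g,U=snap("scene");P=cloud(g,U);print(top(P,g["color"],(.595,-.012),.06,.102,.115))
plan((.594,-.0125,.2,-5.6))
E
```

```text
[286.9, 135.4] [ 0.69259225 -0.2462553   0.033     ] -39.28781349564361
(array([ 0.5884, -0.0148]), 0.0219, 139, array([ 0.5929, -0.0152,  0.1078]), array([194., 160.,  65.]))
now [  0.6494  -0.2116   0.2062 -35.3009] tilt [ 0.0056 -0.0021 -1.    ]
[-0.3205 -0.2611  0.0125 -0.99  ] rows 5.0
```

Call:
{"name": "arm_command", "arguments": {"deltas": [[-0.32,-0.261,0.012,0,0,-0.99,0.2],[-0.32,-0.261,0.012,0,0,-0.99,0.2],[-0.32,-0.261,0.012,0,0,-0.99,0.2],[-0.32,-0.261,0.012,0,0,-0.99,0.2],[-0.32,-0.261,0.012,0,0,-0.99,0.2],[-0.32,-0.261,0.012,0,0,-0.99,0.2],[-0.32,-0.261,0.012,0,0,-0.99,0.2],[-0.32,-0.261,0.012,0,0,-0.99,0.2]], "newtons": 10}}

```text
clock: 43.53
tcp_pos: [0.5935, -0.013, 0.3593]
orientation: [0.999, -0.049, -0.001, 0.0]
ft_force: [0.1, -1.1, -0.6]
gripper_width: 0.799
grip_force: 0.0
```

```bash
python3 - <<'E'
from h import *
f,T=snap("wrist");P=cloud(f,T);t=top(P,f["color"],(.594,-.0125),.05,.103,.115);print(t)
c,_=cur();plan((*t[0],.0945,-5.2),None,(.6296,.0045,.0945,-5.2))
E
```

```text
(array([ 0.5904, -0.015 ]), 0.0209, 2057, array([ 0.5919, -0.015 ,  0.1088]), array([186., 160.,  92.]))
now [ 0.5937 -0.0139  0.196  -5.711 ] tilt [-9.e-04  8.e-04 -1.e+00]
[-0.0064  0.0029  0.2029 -0.017 ] rows 2.4
--
[ 0.0745 -0.0459 -0.     -0.    ] rows 1.0
```

Call:
{"name": "arm_command", "arguments": {"deltas": [[-0.006,0.003,0.07,0,0,-0.017,0.2],[-0.006,0.003,0.13,0,0,-0.017,0.2],[-0.006,0.003,0.18,0,0,-0.017,0.2],[-0.006,0.003,0.202,0,0,-0.017,0.2],[-0.006,0.003,0.202,0,0,-0.017,0.2],[-0.006,0.003,0.202,0,0,-0.017,1],[-0.006,0.003,0.202,0,0,-0.017,1],[-0.006,0.003,0.202,0,0,-0.017,1]]}}

```text
clock: 44.25
tcp_pos: [0.5912, -0.0139, 0.261]
orientation: [0.999, -0.045, 0.001, -0.0]
ft_force: [0.3, 0.3, 0.2]
gripper_width: 0.653
grip_force: 0.0
```

Call:
{"name": "arm_command", "arguments": {"deltas": [[0,0,0,0,0,0,1],[0,0,0,0,0,0,1],[0,0,0,0,0,0,1],[0,0,0,0,0,0,1],[0,0,-0.02,0,0,0,1],[0,0,-0.04,0,0,0,1],[0.037,-0.023,-0.04,0,0,0,1],[0.075,-0.046,-0.04,0,0,0,1]]}}

```text
clock: 44.92
tcp_pos: [0.6304, 0.0053, 0.2814]
orientation: [0.999, -0.045, 0.001, 0.0]
ft_force: [0.6, -0.5, -0.8]
gripper_width: 0.481
grip_force: 10.0
```

Call:
{"name": "arm_command", "arguments": {"deltas": [[0,0,0,0,0,0,1],[0,0,0,0,0,0,1],[0,0,0,0,0,0,1]]}}

```text
clock: 45.17
tcp_pos: [0.6297, 0.0056, 0.2796]
orientation: [0.999, -0.044, -0.0, 0.0]
ft_force: [-0.5, 0.3, -1.4]
gripper_width: 0.482
grip_force: 10.0
```

```bash
python3 - <<'E'
from h import *
plan((.6296,.0045,.0945,-5.2))
E
```

```text
now [ 0.6297  0.0056  0.1161 -5.0935] tilt [-1.e-04  3.e-04 -1.e+00]
[0.     0.0022 0.0432 0.0035] rows 0.5
```

Call:
{"name": "arm_command", "arguments": {"deltas": [[0,0.002,0.015,0,0,0,1],[0,0.002,0.03,0,0,0,1],[0,0.002,0.036,0,0,0,1],[0,0.002,0.04,0,0,0,1],[0,0.002,0.04,0,0,0,1],[0,0.002,0.04,0,0,0,0.25],[0,0.002,0.04,0,0,0,0.25],[0,0.002,0.04,0,0,0,0.25]]}}

```text
clock: 45.83
tcp_pos: [0.6297, 0.0048, 0.259]
orientation: [0.999, -0.044, -0.0, 0.0]
ft_force: [0.6, 0.3, -0.3]
gripper_width: 0.625
grip_force: 0.0
```

Call:
{"name": "arm_command", "arguments": {"deltas": [[0,0,0,0,0,0,0.25],[0,0,-0.05,0,0,0,0.25],[0,0,-0.12,0,0,0,0.25],[0,0,-0.2,0,0,0,0.25],[0,0,-0.2,0,0,0,0.25]]}}

```text
clock: 46.25
tcp_pos: [0.6313, 0.0051, 0.3677]
orientation: [0.999, -0.044, 0.006, -0.001]
ft_force: [0.1, 0.5, 0.8]
gripper_width: 0.747
grip_force: 0.0
```

```bash
python3 - <<'E'
from h import *
for n in("wrist","scene"):
    f,T=snap(n);P=cloud(f,T);print(top(P,f["color"],(.63,.0045),.05,.102,.116))
    C=f["color"].astype(int);h=P[...,2]
    pink=(C[...,0]>C[...,1]+40)&(C[...,2]>C[...,1]-5)&(h>.062)&(h<.082)&(np.hypot(P[...,0]-.63,P[...,1])<.15)
    print(cv2.minAreaRect((P[pink][:,:2]*1000).astype(np.float32)))
plan((.6492,-.211,.15,-35.5),None,(.6492,-.211,.062,-35.5))
E
```

```text
(array([0.6327, 0.0027]), 0.0209, 1986, array([0.634 , 0.0027, 0.1088]), array([191., 163.,  98.]))
((630.88330078125, -9.316856384277344), (150.0708770751953, 170.29519653320312), 5.30804967880249)
(array([0.6303, 0.0023]), 0.0225, 162, array([6.330e-01, 5.000e-04, 1.075e-01]), array([133., 104.,  61.]))
((628.4738159179688, 6.1409454345703125), (150.60891723632812, 203.8195343017578), 5.397221565246582)
now [ 6.302e-01  4.900e-03  1.977e-01 -5.091e+00] tilt [ 3.8e-03 -4.0e-04 -1.0e+00]
[0.0762 0.4268 0.0954 1.0136] rows 5.3
--
[ 0.    -0.     0.176 -0.   ] rows 2.1
```

The jar is back on the middle ring. I close the wheel again.

Call:
{"name": "arm_command", "arguments": {"deltas": [[0.01,0.07,0,0,0,0.2,0.3],[0.02,0.14,0,0,0,0.4,0.3],[0.038,0.21,0.02,0,0,0.6,0.3],[0.05,0.28,0.05,0,0,0.8,0.4],[0.065,0.36,0.07,0,0,1,0.4],[0.076,0.427,0.095,0,0,1,0.4],[0.076,0.427,0.095,0,0,1,0.4],[0.076,0.427,0.095,0,0,1,0.4]], "newtons": 25}}

```text
clock: 47.02
tcp_pos: [0.6475, -0.214, 0.3087]
orientation: [0.953, -0.303, -0.002, 0.001]
ft_force: [0.3, 0.3, -0.3]
gripper_width: 0.605
grip_force: 0.0
```

Call:
{"name": "arm_command", "arguments": {"deltas": [[0,0,0.07,0,0,0.014,0.5],[0,0,0.14,0,0,0.014,0.5],[0,0,0.176,0,0,0.014,0.5],[0,0,0.176,0,0,0.014,0.5],[0,0,0.176,0,0,0.014,1],[0,0,0.176,0,0,0.014,1],[0,0,0.176,0,0,0.014,1],[0,0,0.176,0,0,0.014,1]]}}

```text
clock: 47.68
tcp_pos: [0.6488, -0.2105, 0.2236]
orientation: [0.953, -0.305, -0.0, -0.0]
ft_force: [0.5, -0.3, 1.1]
gripper_width: 0.282
grip_force: 0.0
```

Call:
{"name": "arm_command", "arguments": {"deltas": [[0,0,0,0,0,0,1],[0,0,0,0,0,0,1],[0,0,0,0,0,0,1],[0,0,0,0,0,0,1],[0,0,0,0,0,0,1]]}}

```text
clock: 48.1
tcp_pos: [0.6481, -0.212, 0.2237]
orientation: [0.952, -0.305, -0.001, 0.001]
ft_force: [-5.2, -2.3, 2.4]
gripper_width: 0.16
grip_force: 25.0
```

Call:
{"name": "arm_command", "arguments": {"deltas": [[0,0,0,0,0,-0.15,1],[0,0,0,0,0,-0.3,1],[0,0,0,0,0,-0.45,1],[0,0,0,0,0,-0.6,1],[0,0,0,0,0,-0.75,1],[0,0,0,0,0,-0.9,1],[0,0,0,0,0,-1,1],[0,0,0,0,0,-1,1]]}}

```text
clock: 48.77
tcp_pos: [0.6484, -0.2113, 0.2237]
orientation: [0.999, -0.047, -0.0, -0.0]
ft_force: [-4.5, -0.2, 3.2]
gripper_width: 0.157
grip_force: 25.0
```

Call:
{"name": "arm_command", "arguments": {"deltas": [[0,0,0,0,0,-0.15,1],[0,0,0,0,0,-0.3,1],[0,0,0,0,0,-0.45,1],[0,0,0,0,0,-0.6,1],[0,0,0,0,0,-0.75,1],[0,0,0,0,0,-0.9,1],[0,0,0,0,0,-1,1],[0,0,0,0,0,-1,1]]}}

```text
clock: 49.43
tcp_pos: [0.6484, -0.2104, 0.2237]
orientation: [0.977, 0.213, -0.001, -0.001]
ft_force: [-6.5, 2.4, 5.5]
gripper_width: 0.161
grip_force: 25.0
```

```bash
python3 - <<'E'
from h import *
c,_=cur();plan((*c[:3],44.8))
E
```

```text
now [ 0.6484 -0.2104  0.0602 24.5972] tilt [-8.0e-04 -1.9e-03 -1.0e+00]
[ 0.      0.     -0.     -0.6734] rows 2.8
```

Call:
{"name": "arm_command", "arguments": {"deltas": [[0,0,0,0,0,-0.12,1],[0,0,0,0,0,-0.24,1],[0,0,0,0,0,-0.36,1],[0,0,0,0,0,-0.48,1],[0,0,0,0,0,-0.6,1],[0,0,0,0,0,-0.675,1],[0,0,0,0,0,-0.675,1],[0,0,0,0,0,-0.675,1]]}}

```text
clock: 50.1
tcp_pos: [0.6482, -0.2099, 0.2237]
orientation: [0.925, 0.38, -0.001, -0.001]
ft_force: [-9.6, 4.1, 6.2]
gripper_width: 0.162
grip_force: 25.0
```

Call:
{"name": "arm_command", "arguments": {"deltas": [[0,0,0,0,0,0,0.4],[0,0,0,0,0,0,0.4],[0,0,0,0,0,0,0.4],[0,0,0,0,0,0,0.4],[0,0,-0.06,0,0,0,0.4],[0,0,-0.13,0,0,0,0.4],[0,0,-0.2,0,0,0,0.4],[0,0,-0.2,0,0,0,0.4]]}}

```text
clock: 50.77
tcp_pos: [0.6504, -0.2114, 0.3321]
orientation: [0.925, 0.38, 0.005, 0.003]
ft_force: [1.6, 0.3, 0.5]
gripper_width: 0.586
grip_force: 0.0
```

```bash
python3 - <<'E'
from h import *
f,T=snap("wrist")
for l,z in [("wheel_pointer",.033),("stop_pad",.042)]:
    for d in bot.spot_point(f,l): p=at_z(f,T,d["uv"],z);print(l,d["uv"],d["confidence"],p,np.degrees(np.arctan2(p[1]+.211,p[0]-.6495)))
cv2.imwrite("pics/w11.png",f["color"][:,:,::-1])
for n in("scene",):
    f,T=snap(n);P=cloud(f,T);print(top(P,f["color"],(.63,.0045),.06,.102,.116))
E
```

```text
wheel_pointer [277.1, 216.1] 0.42 [ 0.63617966 -0.22101385  0.033     ] -143.06520343849283
stop_pad [169.9, 119.1] 0.87 [ 0.63699948 -0.09355419  0.042     ] 96.07548648250413
(array([0.6313, 0.0042]), 0.0226, 157, array([0.6324, 0.002 , 0.1075]), array([200., 163.,  71.]))
```

View pics/w11.png

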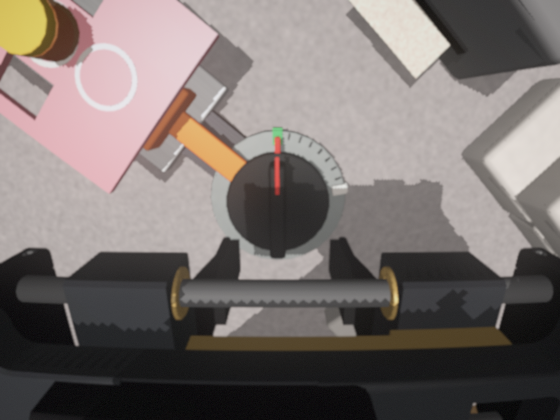

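The pointer tip (277,142) is on the green mark (277,132), and the amber jar still stands on the board's middle ring (upper left). I retreat, check once more and hand in.

Call:
{"name": "arm_command", "arguments": {"deltas": [[-0.05,0.05,-0.08,0,0,0,0.3],[-0.1,0.1,-0.15,0,0,0,0.3],[-0.15,0.15,-0.2,0,0,0,0.3],[-0.2,0.15,-0.2,0,0,0,0.3],[-0.2,0.15,-0.2,0,0,0,0.3],[-0.2,0.15,-0.2,0,0,0,0.3],[-0.2,0.15,-0.2,0,0,0,0.3]]}}

```text
clock: 51.55
tcp_pos: [0.6305, -0.3346, 0.4218]
orientation: [0.925, 0.381, -0.001, -0.001]
ft_force: [-0.4, 1.1, -0.7]
gripper_width: 0.696
grip_force: 0.0
```

```bash
python3 - <<'E'
from h import *
ok=[]
for n in("scene","side"):
    f,T=snap(n);P=cloud(f,T);t=top(P,f["color"],(.63,.0045),.06,.102,.116);print(t);ok.append(t is not None and np.hypot(*(t[0]-[.63,.0045]))<.01)
if all(ok): print(bot.hand_in())
E
```

```text
(array([0.6313, 0.0024]), 0.0215, 161, array([6.333e-01, 2.000e-04, 1.076e-01]), array([194., 158.,  70.]))
(array([0.6332, 0.004 ]), 0.0223, 192, array([0.631 , 0.0071, 0.1098]), array([172., 140.,  61.]))
the job is handed in; nothing more can be done
None
```

The job is handed in (no verdict came back): the black jars, board and single amber jar are in place and the wheel is at green; the amber jar got knocked aside once, so I reopened the cradle, reset the jar and closed it again.

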